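# Square up the new shelf board

## Robot

A 6-joint arm with a two-finger parallel gripper is mounted at the origin on the work surface. World frame = base frame: x ahead of the robot, y to its left, z up, the work surface at z = 0. Lengths are in m, angles in rad, forces in N, time in s.
With the tool pointing down it reaches from about 0.275 to 0.875 m from the base axis. Payload 12.5 kg.
Tool frame: the origin (TCP) lies midway between the tips of the shut fingers; the grasp point (between the pads) lies 19 mm behind it; z points along the fingers, y is the direction in which the jaws open and shut (so a half turn about z gives the same grasp; the last joint's range is limited). The gripper opens to 85 mm and grips with 20 to 120 N. Pads are 22 mm wide; open, the fingers measure 114 mm over their backs; the gripper's body (76 mm by 85 mm) begins 54 mm behind the grasp point. The pads swing forward as they close: fully open they stand 13 mm farther back than shut.
Start: joints at [1.138, 0.351, 1.652, -0, 1.139, -0.085], TCP at [0.187, 0.517, 0.231] pointing down, gripper open.
Joint ranges: [-2.75, 2.75], [-0.79, 2.1], [0.01, 2.65], [-1.57, 4.71], [0.07, 3.14], [-2.87, 2.87]. Speed limits (rad/s): [2.22, 2.22, 2.79, 3.14, 3.14, 3.14].

## Interface

Orientations are given as a rotation vector (axis times angle).
In Python, from bench import read_state, get_image, calibration, job gives the robot as it stands.
- The arm moves only by the shell command python3 -m handwheel 'ROWS' [FORCE]. ROWS is JSON, a list of rows, each a list of 7 numbers: the shift along the tool's x, y, z in cm, then the turn, a rotation vector about the tool's x, y, z in rad, then the closure in counts, from 0 (fully open) to 255 (shut). A call has 1 to 8 rows; each row shifts and turns the commanded pose from where the row before left it, along the tool's axes as they then stand; what a row does not reach is not made up. A row lasts 1/8 s, in which the tool goes at most 62.5 mm and 10.7 degrees, less where a joint would pass 70% of its speed; a pose out of reach is approached as far as the arm can. A call is refused whole if a number of a shift passes 6.25 or a number of a turn 0.188, either way. A call with a gripper value outside its range is refused whole. The fingers move at their own pace and stop on an object; FORCE is the grip in N (left out, the last holds). Time passes only in rows, so rows that do not move let the fingers close. It gives the time, the measured TCP pose, the force and the opening at its end, in the units of the state.
- read_state(): the state, without advancing time (a new reading comes with each control period).
- get_image(name): name is "scene" or "top" or "wrist"; returns (picture, depth): 480x640x3 uint8, red, green, blue; 480x640 float32, m along the optical axis (not along the pixel's ray), 0 where there is no reading.
- calibration(name): a dict with "vertical_fov" (degrees; the focal length in pixels is half the picture's height over the tangent of half this angle, whatever the lens; pixels are square), "cx", "cy" (the principal point, pixels), "R" (3x3) and "t" (3): a world point X has camera coordinates R X + t. Camera axes: x right, y down, z forward; pixel columns grow to the right and rows downward; lengths in m; the calibration is good to about 2 mm. A picture is of the moment at which its call begins: read the wrist's pose just before it. calibration takes no time and is no camera call; for the wrist camera it gives the pose at the moment of the call.
- job.hand_in(): hands the job in, once; it reports no verdict.
The state is a dict: "clock": time; "joint_positions": joint angles; "qvel": joint speeds; "joint_efforts": joint torques, N m; "position": TCP position; "eef_rot": TCP orientation; "ft_force": force on the tool from outside, world axes, zero at the start; "ft_torque": the same for the moment, N m; "opening": opening from 0.0 (shut) to 1.0 (fully open).
Only numpy, scipy, OpenCV 4.12 (cv2) and the standard library are available. Lean on these libraries where they do the work, as an engineer would, in place of code of your own. Each camera call takes 0.05 s, during which the arm holds its last target.

## Task

First push the free end of the pine shelf board so that it swings round its pivot bolt, away from the robot, until it is fully home against the wooden stop dowel. Then take the T-square off the sloping tool rest by its red grip and lay it gently, without dropping it, on the board for marking out: its stock flush against the board's near long edge along its whole length, its blade flat on the board pointing away from the robot, and the blade's right-hand edge (seen from the robot) along the black pencil line. Leave it lying there with the board still home, and leave the other things on the bench where they are.

Things in the scene. Friction and masses are not known exactly. Their poses are not given: they have to be found in the camera images.
- jig: Fixed steel pivot bolt in the bench with its wooden stop dowel. Origin: on the bolt's axis at bench height; x away from the robot, y to the left, z up, the heading the board has when home. Bolt head: 20 mm across, top 28 mm above the bench. Dowel: 18 mm across, 32 mm tall, axis at x = 69.5, y = -215 mm.
- stop_touch (a point): Point on the dowel's near side (10 mm above the bench) where the home board touches it; axes as the jig.
- board: Pine shelf board 120 x 270 x 18 mm, top 19.5 mm above the bench, turning on the pivot bolt; stiff (0.45 N m of friction, 2.5 N at 190 mm) and stays where left. Origin: on the bolt's axis at bench height. In its axes it reaches from x = -60 (near long edge) to +60 mm and from y = +30 (bolt end) to -240 mm (free end, on the robot's right). It starts turned, see board_touch.
- board_touch (a point): Point in the board's far edge, 215 mm from the bolt towards the free end, that meets stop_touch when the board is home. The board starts with its free end swung towards the robot: its yaw is 0.2 to 0.42 rad smaller than the jig's; it is home, and can turn no farther, when the yaws agree.
- board_edge (a point): Middle of the top arris of the board's near long edge (x = -60, y = -105, z = 19.5 mm in the board); axes as the board: x into the board, y along the edge, z up.
- line: Black pencil line, 2 mm wide, drawn straight across the board's top and down its near edge, 75 to 165 mm from the bolt towards the free end. Origin: on the line, on the board's top, at half its depth; axes as the board: the line runs along x.
- rest: Fixed wooden tool rest, left or right on the bench (it changes places with the yellow-lidded box). Its panel, 140 x 150 mm, slopes at 35 degrees (0.61 rad), rising away from the robot, with a low lip at its foot. Origin: at bench height under its middle; x away from the robot; panel from x = -55, z = 50 mm up to x = 60, z = 130 mm; lip out to x = -90 mm.
- square: Loose T-square, 200 to 325 g. Origin: in the stock's inner face, mid-length, level with the blade's underside; x along the blade to its tip, z out of its top. Aluminium stock: x -18 to 0, y -50 to 50, z -12 to 10 mm. Steel blade: x 0 to 140, y -18 to 18, z 0 to 3. Red upright grip at the centre of mass: x 5 to 65, y -7 to 7, z 3 to 33, pinched along y. Its start: see blade_tip.
- face_left (a point): Point in the stock's inner face, 45 mm to the left of its middle, at the level of the blade's underside.
- face_right (a point): The same, 45 mm to the right.
- blade_tip (a point): Point in the underside of the blade's tip, on its centre line, 138 mm from the stock's inner face. The square starts with its blade flat on the rest's slope, tip uppermost, and its stock below the panel's foot against the lip, so its z leans 35 degrees from vertical towards the robot. Lift it along its own z.
- blade_edge (a point): Point in the blade's right-hand edge (y = -18 mm), half way along, at the underside.
- tote: Bystander, fixed: black storage box 165 x 155 x 102 mm with a yellow lid, on the side of the bench where the rest is not. Origin: centre of its underside.
- mug: Bystander: red mug, 74 mm across, 85 mm tall, standing in front of the bolt end of the board. Origin: centre of its underside.
- screw_tin: Bystander: blue tin, 52 mm across, 65 mm tall, standing in front of the board's free end. Origin: centre of its underside.
- pencil: Bystander: flat red carpenter's pencil, 170 mm, 8 mm thick, lying beyond the board. Origin: its middle, underside.
- jar: Bystander: glass jar with a brass lid, 68 mm across, 110 mm tall, beyond the bolt end. Origin: centre of its underside.
- bracket: Bystander: dark steel angle bracket, legs 80 (along x) and 100 mm (along -y), 25 mm tall, lying on its side beyond the dowel. Origin: its corner.
- screwdriver: Bystander: screwdriver, 170 mm, lying on the bench in front of the rest. Origin: its middle, underside.
Not all that is in view belongs to the job. Of the things that look like the square, the smaller one is meant.

How it is judged:
By the outcome, as a careful person would: the job done as asked, in the order asked, and still so for the second after the job is handed in, with the robot touching nothing.
It also fails if it takes over 54 s, if anything falls off the work surface, if the arm or the gripper's body presses on something with over 40 N, if the wrist force passes 120 N, or if a joint passes its speed limit or range.

## Working session

There is one attempt and no reset: what is moved stays moved. The work goes in short steps, Python scripts to look and compute and a shell command to move; the robot and the scene stay as the last step left them, time stands still between calls to the robot, and variables do not carry over. Pictures are saved under pics/ and viewed, and the job is handed in when it is done.

```bash
ls -la; mkdir -p pics; python3 - <<'E'
from bench import read_state,get_image,calibration,job
import cv2
print(read_state())
for n in ["scene","top","wrist"]:
    c=calibration(n); print(n,c)
    im,d=get_image(n); cv2.imwrite(f"pics/{n}0.png",im[:,:,::-1])
    import numpy as np; np.save(f"pics/{n}0_d.npy",d)
    print((d>0).mean())
E
```

```text
total 12
drwxr-xr-x  3 agent agent 4096 Dec  7 15:38 .
drwxr-xr-x 23 root  root  4096 Dec  7 15:38 ..
drwxr-xr-x  2 agent agent 4096 Dec  7 15:38 pics
{'clock': 0.0, 'joint_positions': array([ 1.13841111e+00,  3.51259647e-01,  1.65243657e+00, -1.28523460e-05,
        1.13909537e+00, -8.46110120e-02]), 'qvel': array([ 0.00254614, -0.00056546, -0.00034624,  0.00113365,  0.00247032,
        0.00038941]), 'joint_efforts': array([ 7.96786444e-04, -5.06105304e+01, -2.91420579e+01, -7.40665223e-05,
        4.26865314e-03,  1.06877476e-05]), 'position': array([0.18728644, 0.51677251, 0.23074086]), 'eef_rot': array([-5.43474144e-01, -3.09392667e+00,  1.82522404e-03]), 'ft_force': array([-0.08783963, -1.21785016,  0.70881684]), 'ft_torque': array([-0.03336328, -0.02898601, -0.01985018]), 'opening': 0.9979642096753016}
scene {'vertical_fov': 54.00360579136343, 'cx': 322.99771930845253, 'cy': 240.3188434864647, 'R': array([[ 0.7252823 ,  0.68842186,  0.00639755],
       [ 0.41624689, -0.4310945 , -0.80055984],
       [-0.54836494,  0.58329485, -0.59921867]]), 't': array([-0.3446356 , -0.11392716,  1.56704146])}
0.9726888020833333
top {'vertical_fov': 48.154843114923935, 'cx': 312.9478490849583, 'cy': 230.71114286607582, 'R': array([[ 0.00387889, -0.99984077,  0.01741782],
       [-0.99294762, -0.00591485, -0.11840626],
       [ 0.11849043, -0.0168357 , -0.99281246]]), 't': array([-0.02484262,  0.5066654 ,  1.29044137])}
0.9961979166666667
wrist {'vertical_fov': 68.62052062862361, 'cx': 316.4386800627678, 'cy': 243.50862471517826, 'R': array([[ 0.34041726,  0.94027225, -0.00204649],
       [ 0.90642804, -0.32758401,  0.26660256],
       [ 0.25000859, -0.09261111, -0.96380438]]), 't': array([-0.54884738, -0.03482599,  0.37948817])}
0.9961002604166667
```

View pics/top0.png

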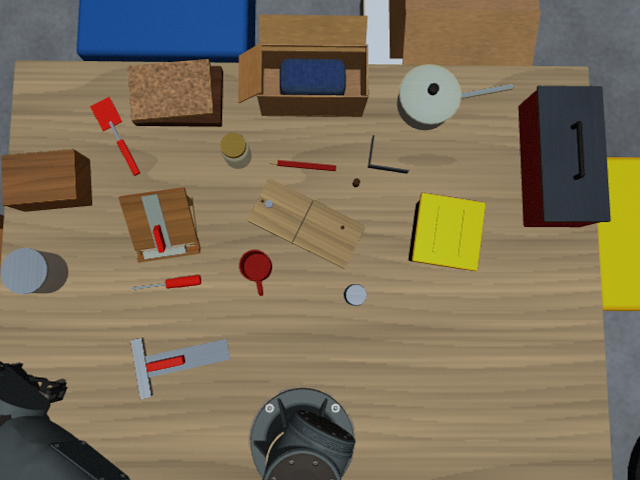

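View pics/scene0.png

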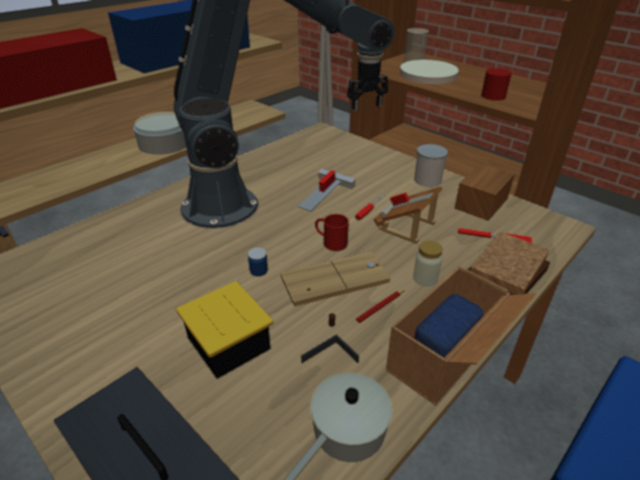

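View pics/wrist0.png

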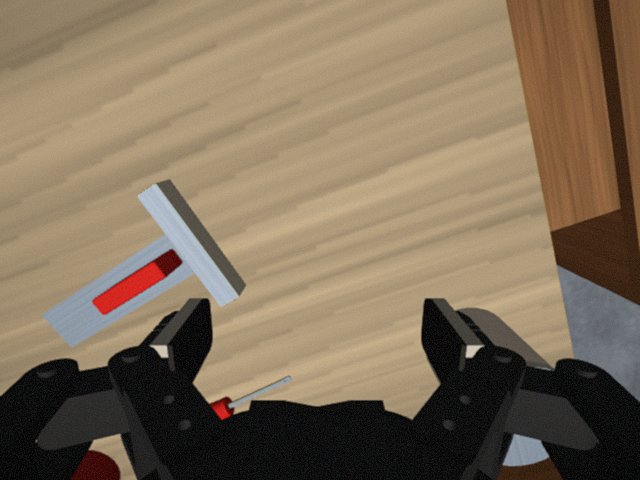

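The top view shows the board at the centre (bolt head at 268,203; dowel at 356,183). The smaller T-square is on the rest at the left (grip at 158,238), and the larger decoy lies on the bench at 165,363. The tote is on the right at 447,232. I'll measure next.

```bash
cat > h.py <<'E'
import numpy as np, cv2
from scipy.spatial.transform import Rotation as Rn
from bench import read_state,get_image,calibration,job
def cal(n):
    c=calibration(n); c=dict(c); c['f']=240/np.tan(np.radians(c['vertical_fov']/2)); return c
def ray(c,u,v):
    d=np.array([(u-c['cx'])/c['f'],(v-c['cy'])/c['f'],1.0]); R=np.array(c['R']); 
    return -R.T@np.array(c['t']), R.T@d
def onz(c,u,v,z):
    o,d=ray(c,u,v); return o+d*(z-o[2])/d[2]
def onplane(c,u,v,p,n):
    o,d=ray(c,u,v); return o+d*(np.dot(np.array(p)-o,n)/np.dot(d,n))
def tri(c1,p1,c2,p2):
    o1,d1=ray(c1,*p1);o2,d2=ray(c2,*p2)
    A=np.stack([d1,-d2],1); s=np.linalg.lstsq(A,o2-o1,rcond=None)[0]
    a=o1+s[0]*d1;b=o2+s[1]*d2; return (a+b)/2,np.linalg.norm(a-b)
def proj(c,X):
    q=np.array(c['R'])@np.array(X)+np.array(c['t']); return c['f']*q[0]/q[2]+c['cx'],c['f']*q[1]/q[2]+c['cy']
def crop(path,out,x0,y0,x1,y1,s):
    im=cv2.imread(path)[y0:y1,x0:x1]; cv2.imwrite(out,cv2.resize(im,None,fx=s,fy=s,interpolation=cv2.INTER_CUBIC))
def snap(n,tag):
    c=cal(n); im,d=get_image(n); cv2.imwrite(f"pics/{tag}.png",im[:,:,::-1]); np.save(f"pics/{tag}.npy",d)
    np.save(f"pics/{tag}_c.npy",c,allow_pickle=True); return c,im,d
def lc(tag): return np.load(f"pics/{tag}_c.npy",allow_pickle=True).item()
E
python3 - <<'E'
from h import *
crop('pics/top0.png','pics/top0_b.png',230,160,390,280,5)
crop('pics/top0.png','pics/top0_r.png',100,170,220,260,6)
ct=cal('top')
print('tcp',Rn.from_rotvec(read_state()['eef_rot']).as_matrix().round(3))
for n,u,v,z in [('bolt',268,203,.028),('dowel',356,183,.032),('grip',158,238,.11),('tin',355,295,.065),('mug',256,266,.085),('line',305,222,.0195),('bfreefar',364,228,.0195),('bfreenear',346,267,.0195)]:
    print(n,onz(ct,u,v,z).round(4))
E
```

```text
tcp [[-0.94   0.341 -0.   ]
 [ 0.341  0.94  -0.001]
 [ 0.    -0.001 -1.   ]]
bolt [0.5755 0.0891 0.028 ]
dowel [ 0.6267 -0.1289  0.032 ]
grip [0.4783 0.3345 0.11  ]
tin [ 0.3502 -0.1218  0.065 ]
mug [0.4165 0.1112 0.085 ]
line [ 0.5297 -0.0027  0.0195]
bfreefar [ 0.5156 -0.1494  0.0195]
bfreenear [ 0.4186 -0.1043  0.0195]
```

```bash
ls pics; python3 -c "
from h import *
c=cal('wrist');s=read_state();T=Rn.from_rotvec(s['eef_rot']).as_matrix()
print('cam in tool',(T.T@(-np.array(c['R']).T@c['t']-s['position'])).round(4)); print((np.array(c['R'])@T).round(3))"
```

```text
scene0.png
scene0_d.npy
top0.png
top0_b.png
top0_d.npy
top0_r.png
wrist0.png
wrist0_d.npy
cam in tool [ 0.0678 -0.0003 -0.1431]
[[ 0.     1.     0.001]
 [-0.964  0.001 -0.267]
 [-0.267 -0.001  0.964]]
```

View pics/top0_b.png

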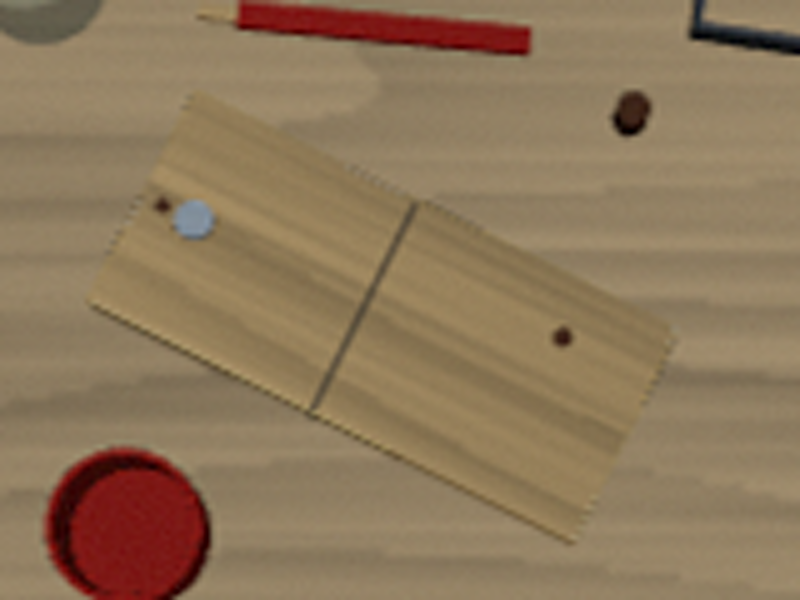

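View pics/top0_r.png

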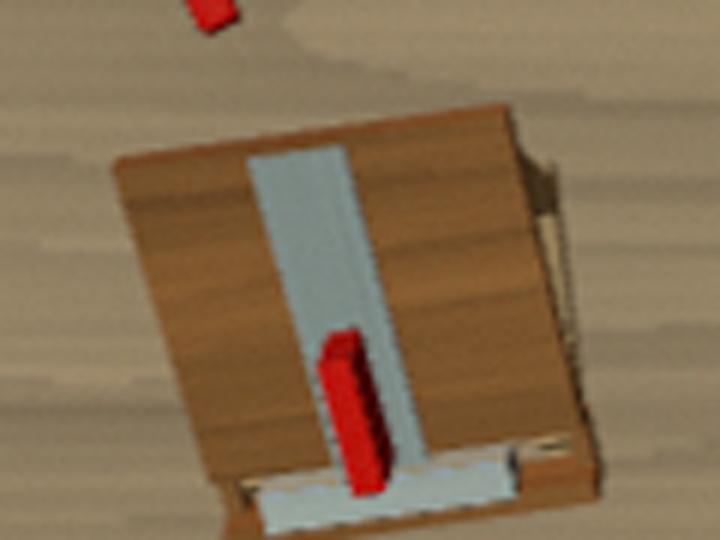

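```bash
python3 - <<'E'
from h import *
ct=cal('top')
P={k:onz(ct,u/5+230,v/5+160,.0195)[:2] for k,u,v in [('FL',190,92),('FR',677,340),('NR',575,541),('NL',90,301),('Lf',416,204),('Ln',314,410)]}
for k in P: print(k,P[k].round(4))
b=onz(ct,193/5+230,219/5+160,.028)[:2]; d=onz(ct,632/5+230,106/5+160,.032)[:2]
print('bolt',b,'dowel',d)
yaw=lambda v:np.arctan2(v[1],v[0])
jy=yaw(d-b)-yaw(np.array([.0695,-.215])); print('jig yaw',jy,np.linalg.norm(d-b))
print('board yaw',yaw(P['FL']-P['FR'])-np.pi/2,yaw(P['NL']-P['NR'])-np.pi/2,yaw(P['FR']-P['NR']),yaw(P['Lf']-P['Ln']))
by=(yaw(P['FL']-P['FR'])+yaw(P['NL']-P['NR'])-np.pi)/2
B=np.array([[np.cos(by),-np.sin(by)],[np.sin(by),np.cos(by)]])
for k in P: print(k,(B.T@(P[k]-b)).round(4))
J=np.array([[np.cos(jy),-np.sin(jy)],[np.sin(jy),np.cos(jy)]])
for q in [(-.085,-.19),(-.072,-.19)]: print('start pt',b+B@np.array(q),'home',b+J@np.array(q))
# square
cs=lambda u,v,z:onz(ct,u/6+100,v/6+170,z)
E
```

```text
FL [0.6394 0.0906]
FR [ 0.5156 -0.1529]
NR [ 0.4156 -0.1018]
NL [0.5334 0.1387]
Lf [ 0.5833 -0.0229]
Ln [0.4797 0.0272]
bolt [0.57347158 0.08762865] dowel [ 0.63122128 -0.12991478]
jig yaw -0.05317538896486229 0.2250781479336822
board yaw -0.47018679054675316 -0.45537910688678807 -0.47212274813617794 -0.44995936795024055
FL [0.0576 0.0321]
FR [ 0.0556 -0.241 ]
NR [-0.0567 -0.24  ]
NL [-0.0587  0.0278]
Lf [ 0.0581 -0.0945]
Ln [-0.0569 -0.096 ]
start pt [ 0.41258882 -0.04443852] home [ 0.47849317 -0.09758501]
start pt [ 0.4242214  -0.05024224] home [ 0.49147479 -0.09827596]
```

Top view estimates: the jig yaw is about -0.05, the board is at about -0.46, and the line sits at board y ≈ -95 mm. I'll shut the fingers and move above the start of the push.

```bash
python3 -m handwheel '[[-2,-2.3,0,0,0,0,255],[-3.3,-3.8,0,0,0,0,255],[-3.3,-3.8,0,0,0,0,255],[-3.3,-3.8,0,0,0,0,255],[-3.3,-3.8,0,0,0,0,255],[-3.3,-3.8,0,0,0,0,255],[-3.3,-3.8,0,0,0,0,255],[-3.3,-3.8,0,0,0,0,255]]' 40
cat >> h.py <<'E'
def yawtool(T): return np.arctan2(-T[1,0],-T[0,0])
def delta(target):
    s=read_state();T=Rn.from_rotvec(s['eef_rot']).as_matrix()
    return (T.T@(np.array(target)-s['position'])*100).round(2)
def st():
    s=read_state();T=Rn.from_rotvec(s['eef_rot']).as_matrix()
    print('t',round(s['clock'],2),'p',s['position'].round(4),'yaw',yawtool(T).round(4),'z',T[:,2].round(3),'f',s['ft_force'].round(1),'tq',s['ft_torque'].round(2),'op',round(s['opening'],3))
E
python3 -c "
from h import *
st();print(delta([.399,-.038,.231]),read_state()['joint_positions'])"
```

```text
clock: 1.15
position: [0.3251, 0.1583, 0.2313]
eef_rot: [0.543, 3.094, 0.0]
ft_force: [0.6, 0.8, -0.7]
opening: 0.001
t 1.15 p [0.3251 0.1583 0.2313] yaw -0.3475 z [ 0.  0. -1.] f [ 0.6  0.8 -0.7] tq [-0.   -0.01 -0.04] op 0.001
[-13.63 -15.94   0.03] [ 3.24191281e-01 -6.83901646e-03  2.08901926e+00 -1.40067260e-05
  1.05908985e+00 -8.99074311e-01]
```

```bash
python3 -m handwheel '[[-3.2,-3.7,0,0,0,0,255],[-3.2,-3.7,0,0,0,0,255],[-3.2,-3.7,0,0,0,0,255],[-2.4,-2.9,0,0,0,0,255],[-1.6,-1.9,0,0,0,0,255],[0,0,0,0,0,0,255]]'
python3 -c "
from h import *
snap('wrist','w1')
st();print(delta([.399,-.038,.009]))"
```

```text
clock: 1.9
position: [0.3987, -0.037, 0.2311]
eef_rot: [-0.547, -3.093, 0.0]
ft_force: [-0.4, 0.6, -0.9]
opening: 0.003
t 1.95 p [ 0.3983 -0.0361  0.2311] yaw -0.3492 z [-0.001  0.    -1.   ] f [0.4 1.1 0. ] tq [ 0.02 -0.06  0.02] op -0.0
[-0.14 -0.16 22.21]
```

View pics/w1.png

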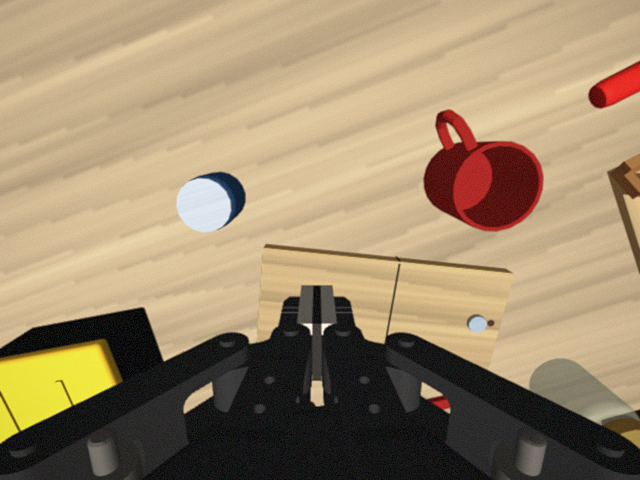

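The wrist view shows the tin at (205,205), the mug at (495,185), the board's near edge from (265,246) to (510,270) and the line at (398,260). The way down is clear, so I'll descend.

```bash
python3 -m handwheel '[[-0.1,-0.1,4,0,0,0,255],[0,0,5,0,0,0,255],[0,0,5,0,0,0,255],[0,0,4,0,0,0,255],[0,0,2.6,0,0,0,255],[0,0,1.6,0,0,0,255],[0,0,0,0,0,0,255]]'
python3 -c "
from h import *
snap('top','t1')
crop('pics/t1.png','pics/t1b.png',230,160,390,280,5)
st()
by=-.462;b=np.array([.5735,.0876])
for a in np.linspace(by,-.053,7):
    B=np.array([[np.cos(a),-np.sin(a)],[np.sin(a),np.cos(a)]]); print(a.round(3),(b+B@np.array([-.071,-.19])).round(4), delta(list(b+B@np.array([-.071,-.19]))+[.009]))"
```

```text
clock: 2.82
position: [0.3983, -0.0363, 0.0087]
eef_rot: [-0.542, -3.092, -0.0]
ft_force: [0.2, 0.2, -0.2]
opening: 0.001
t 2.88 p [ 0.3988 -0.0365  0.0094] yaw -0.3468 z [-0.001  0.    -1.   ] f [ 0.8 -0.3  0.5] tq [0.02 0.04 0.01] op -0.001
-0.462 [ 0.4253 -0.0508] [-2.97 -0.45  0.04]
-0.394 [ 0.435  -0.0606] [-4.22 -1.03  0.04]
-0.326 [ 0.4454 -0.0697] [-5.51 -1.53  0.03]
-0.258 [ 0.4565 -0.0781] [-6.83 -1.95  0.03]
-0.189 [ 0.468  -0.0856] [-8.18 -2.27  0.03]
-0.121 [ 0.4801 -0.0924] [-9.54 -2.5   0.03]
-0.053 [ 0.4925 -0.0984] [-10.92  -2.63   0.03]
```

View pics/t1b.png

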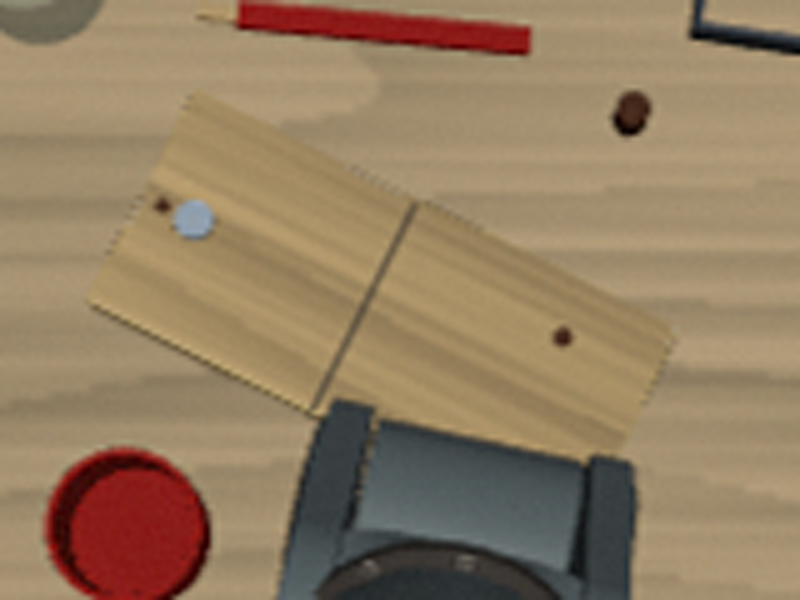

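```bash
python3 -m handwheel '[[-1.5,-0.2,0,0,0,0,255],[-1.4,-0.25,0,0,0,0,255],[-0.7,-0.3,0,0,0,0,255],[-0.6,-0.28,0,0,0,0,255],[-0.65,-0.25,0,0,0,-0.03,255],[-0.65,-0.25,0,0,0,-0.03,255],[-0.65,-0.2,0,0,0,-0.03,255],[-0.65,-0.2,0,0,0,-0.03,255]]'
python3 -c "
from h import *
st()
by=-.462;b=np.array([.5735,.0876])
for a in np.linspace(by,-.053,7)[2:]:
    B=np.array([[np.cos(a),-np.sin(a)],[np.sin(a),np.cos(a)]]); print(a.round(3),(b+B@np.array([-.071,-.19])).round(4), delta(list(b+B@np.array([-.071,-.19]))+[.009]))"
```

```text
clock: 3.88
position: [0.4574, -0.0779, 0.0092]
eef_rot: [-0.354, -3.121, 0.0]
ft_force: [-3.5, -1.1, 1.1]
opening: -0.0
t 3.88 p [ 0.4574 -0.0779  0.0092] yaw -0.2258 z [-0.001 -0.    -1.   ] f [-3.5 -1.1  1.1] tq [-0.19  0.62 -0.02] op -0.0
-0.326 [ 0.4454 -0.0697] [1.35 0.54 0.02]
-0.258 [ 0.4565 -0.0781] [ 0.09 -0.03  0.02]
-0.189 [ 0.468  -0.0856] [-1.21 -0.51  0.02]
-0.121 [ 0.4801 -0.0924] [-2.54 -0.9   0.02]
-0.053 [ 0.4925 -0.0984] [-3.89 -1.2   0.02]
```

```bash
python3 -m handwheel '[[-0.6,-0.25,0,0,0,-0.03,255],[-0.6,-0.25,0,0,0,-0.03,255],[-0.6,-0.15,0,0,0,-0.03,255],[-0.6,-0.1,0,0,0,-0.03,255],[-0.5,-0.1,0,0,0,-0.03,255],[-0.3,-0.05,0,0,0,-0.02,255]]'
python3 -c "
from h import *
st();print(delta([.4925,-.0984,.009]))"
```

```text
clock: 4.62
position: [0.4875, -0.0917, 0.0093]
eef_rot: [0.088, 3.14, -0.0]
ft_force: [-3.4, -2.2, -0.3]
opening: 0.002
t 4.62 p [ 0.4875 -0.0917  0.0093] yaw -0.0562 z [ 0. -0. -1.] f [-3.4 -2.2 -0.3] tq [-0.35  0.54 -0.02] op 0.002
[-0.53 -0.64  0.03]
```

```bash
python3 -m handwheel '[[-0.2,0,0,0,0,0,255],[-0.15,0,0,0,0,0,255]]'; python3 -m handwheel '[[-0.15,0,0,0,0,0,255],[0,0,0,0,0,0,255]]'; python3 -c "
from h import *
snap('top','t2');st()
crop('pics/t2.png','pics/t2b.png',230,160,390,280,5)"
```

```text
clock: 4.88
position: [0.4903, -0.0917, 0.0092]
eef_rot: [-0.091, -3.139, -0.0]
ft_force: [-7.6, -2.6, 4.8]
opening: 0.001
clock: 5.12
position: [0.4903, -0.0916, 0.0091]
eef_rot: [-0.091, -3.136, -0.001]
ft_force: [-12.5, -3.2, 6.7]
opening: -0.002
t 5.17 p [ 0.4903 -0.0916  0.0091] yaw -0.0578 z [-0.004  0.001 -1.   ] f [-11.5  -3.1   7.3] tq [-0.52  1.88 -0.04] op -0.004
```

View pics/t2b.png

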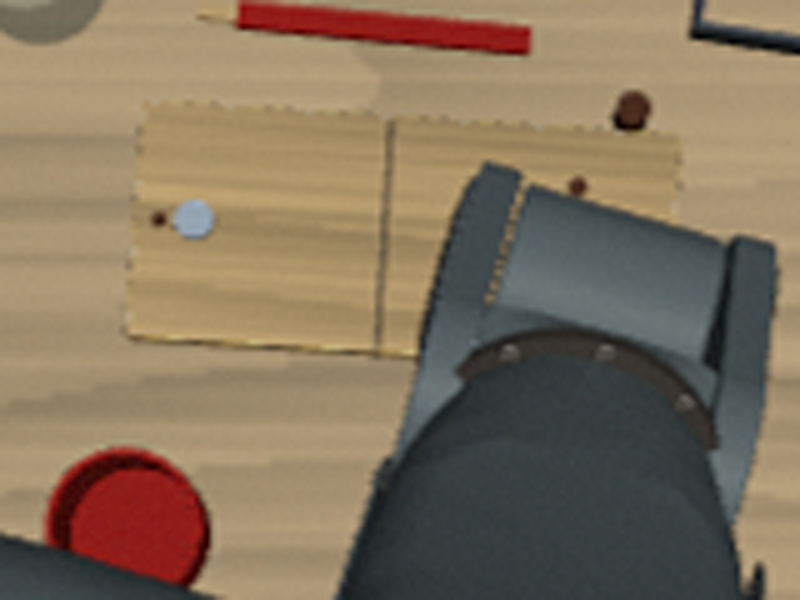

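The arm stopped advancing and the force rose from 4 to 12 N. The picture shows the board's far edge against the dowel (632,112), so the board is home. I'll back off, rise, and look at the board with the wrist camera.

```bash
python3 -m handwheel '[[0.5,0,0,0,0,0,255],[1.2,0,0,0,0,0,255],[0,0,-4,0,0,0,255],[0,0,-6,0,0,0,200],[0,0,-6,0,0,0,0],[-3,2.6,-5,0,0,0,0],[-4,3,-1,0,0,0,0],[-4,3,0,0,0,0,0]]'; python3 -m handwheel '[[0,0,0,0,0,0,0],[0,0,0,0,0,0,0]]'; python3 -c "
from h import *
snap('wrist','w2');st()"
```

```text
clock: 6.18
position: [0.5907, -0.011, 0.2298]
eef_rot: [0.091, 3.137, -0.0]
ft_force: [0.3, -1.0, -0.6]
opening: 0.996
clock: 6.42
position: [0.5886, -0.012, 0.2278]
eef_rot: [-0.09, -3.14, -0.0]
ft_force: [0.8, 0.8, 0.3]
opening: 1.0
t 6.47 p [ 0.5885 -0.0123  0.228 ] yaw -0.0581 z [-0.001  0.    -1.   ] f [0.4 0.1 0.5] tq [-0.03  0.02 -0.01] op 0.999
```

View pics/w2.png

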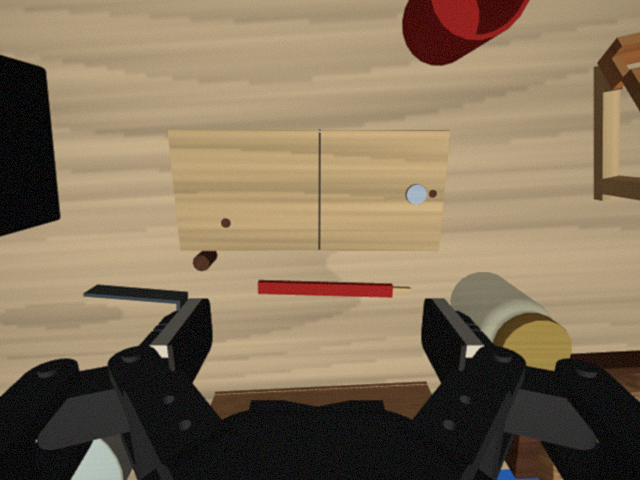

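The full board is in view: near edge at row ~130 (columns 168–449), line at column ~319, bolt at (417,194), dowel top at (202,262). The far edge touches the dowel. I'll measure these to subpixel.

```bash
python3 - <<'E'
from h import *
crop('pics/w2.png','pics/w2a.png',160,110,260,185,8)
crop('pics/w2.png','pics/w2b.png',290,115,460,215,4)
c=lc('w2'); im=cv2.imread('pics/w2.png').astype(float); g=im.sum(2)
# line: darkest column per row
L=[]
for r in range(140,245):
    s=g[r,308:332]; w=np.clip(np.median(s)-s-60,0,None)
    if w.sum()>0: L.append((308+(w*np.arange(24)).sum()/w.sum(),r))
L=np.array(L); p=np.polyfit(L[:,1],L[:,0],1); res=L[:,0]-np.polyval(p,L[:,1]); k=abs(res)<1; p=np.polyfit(L[k,1],L[k,0],1)
print('line fit',p,res.std(),k.sum())
A=onz(c,np.polyval(p,140),140,.0195);B=onz(c,np.polyval(p,240),240,.0195)
print('line pts',A,B,'yaw',np.arctan2(*(B-A)[[1,0]]))
# near edge profile
for u in (190,250,300,340,400,435): print(u,g[122:140,u].astype(int))
E
```

```text
line fit [-4.32981126e-03  3.19909548e+02] 0.03750129482647848 105
line pts [ 0.5150119 -0.0054827  0.0195   ] [ 0.61401098 -0.0113719   0.0195    ] yaw -0.059417379377128744
190 [440 431 437 422 423 424 408 414 426 464 481 476 464 466 463 462 434 442]
250 [419 411 427 412 410 418 400 414 410 452 486 480 478 480 475 474 466 455]
300 [417 417 413 423 429 431 423 425 413 455 485 480 496 484 483 467 464 462]
340 [410 425 416 425 432 434 457 468 435 475 498 493 500 508 490 489 480 458]
400 [473 474 481 470 483 479 473 465 396 456 505 493 504 505 502 479 475 474]
435 [480 466 475 467 466 470 463 449 374 455 478 494 498 500 492 485 476 466]
```

View pics/w2b.png

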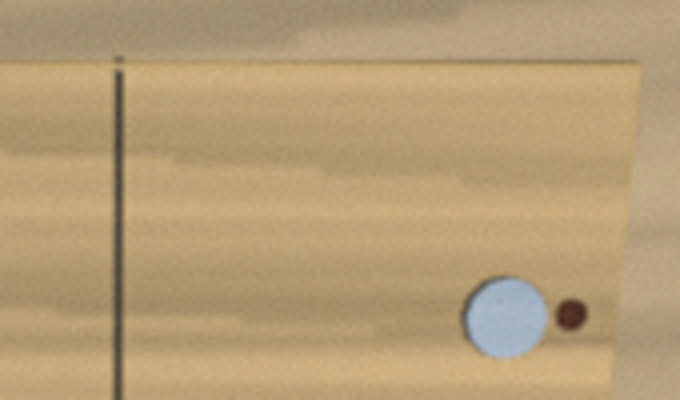

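View pics/w2a.png

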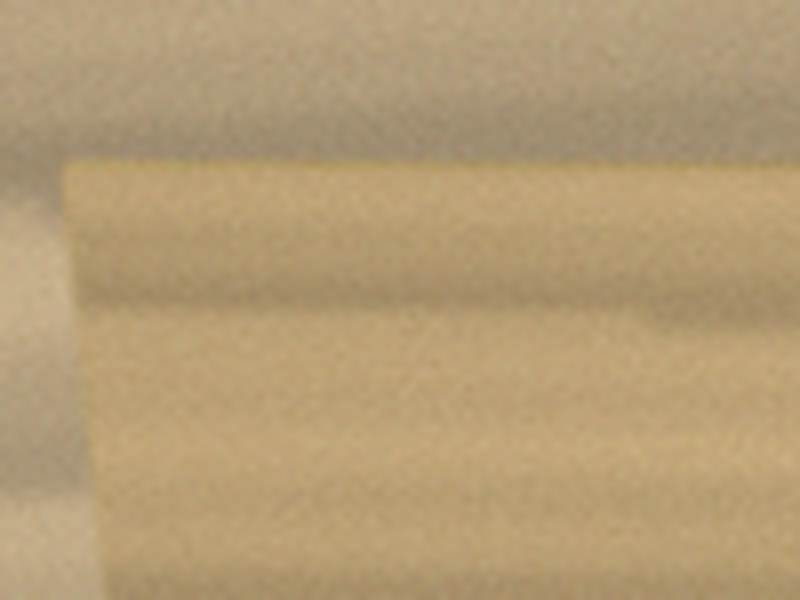

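```bash
python3 - <<'E'
from h import *
c=lc('w2'); im=cv2.imread('pics/w2.png').astype(float); 
E=[]
for u in range(185,440,2):
    if 312<u<328: continue
    s=im[127:136,u-1:u+2,2].mean(1) # red
    d=np.diff(s); 
    w=np.clip(d,0,None); i=np.argmax(w); lo=max(i-1,0);hi=i+2
    E.append((u,127+.5+(w[lo:hi]*np.arange(lo,hi)).sum()/w[lo:hi].sum()))
E=np.array(E); p=np.polyfit(E[:,0],E[:,1],1)
for _ in range(4):
    k=abs(E[:,1]-np.polyval(p,E[:,0]))<.7; p=np.polyfit(E[k,0],E[k,1],1)
print(p,k.sum())
a=onz(c,190,np.polyval(p,190),.0195);b=onz(c,435,np.polyval(p,435),.0195)
print(a,b,'yaw',np.arctan2(*(b-a)[[1,0]])-np.pi/2)
N=onz(c,318.6+.7,np.polyval(p,319),.0195); print('line at near edge',N)
print('bolt',onz(c,290+505.5/4-.4,115+318/4-.4,.028),'dowel?')
yaw=-.0585
J=np.array([[np.cos(yaw),-np.sin(yaw)],[np.sin(yaw),np.cos(yaw)]])
bo=onz(c,290+505.5/4-.4,115+318/4-.4,.028)[:2]
print('near edge/line in jig:',J.T@(N[:2]-bo), 'dowel world', bo+J@[.0695,-.215])
for q in [(.0605,-.06)]: pass
print('edge pts in jig',J.T@(a[:2]-bo),J.T@(b[:2]-bo))
print('dowel proj top', proj(c,list(bo+J@[.0695,-.215])+[.032]))
E
```

```text
[3.32315465e-03 1.29521328e+02] 120
[ 0.49900341 -0.12791753  0.0195    ] [0.51305714 0.10495654 0.0195    ] yaw -0.06027594385896062
line at near edge [ 0.50641964 -0.00501369  0.0195    ]
bolt [0.57097786 0.08562984 0.028     ] dowel?
near edge/line in jig: [-0.05914817 -0.09426297] dowel world [ 0.62778865 -0.13306581]
edge pts in jig [-0.05936593 -0.21739017] [-0.05895161  0.01590722]
dowel proj top (np.float64(200.01538828914812), np.float64(262.8281420311614))
```

```bash
python3 - <<'E'
from h import *
c=cal('top'); q=lambda u,v,z:onz(c,u/6+100,v/6+170,z)
TL,TR,BL,BR=q(115,160,.132),q(507,105,.132),q(213,483,.052),q(580,430,.052)
print(TL,TR,BL,BR); yw=lambda v:np.arctan2(v[1],v[0])
print('yaw',yw(TL-TR)-np.pi/2,yw(BL-BR)-np.pi/2,yw((TL+TR-BL-BR)))
print(np.linalg.norm(TL-TR),np.linalg.norm(TL-BL))
E
```

```text
[0.56989332 0.41984963 0.132     ] [0.59215112 0.27275051 0.132     ] [0.45395251 0.40270489 0.052     ] [0.4760115  0.25742743 0.052     ]
yaw 0.15017238613532147 0.15068938335248538 0.13899691165527223
0.14877351804813535 0.1419021278013173
```

```bash
python3 - <<'E'
from h import *
c=cal('top'); d=np.load('pics/top0_d.npy')
a=.15; th=.61
X=np.array([np.cos(a)*np.cos(th),np.sin(a)*np.cos(th),np.sin(th)]);Y=np.array([-np.sin(a),np.cos(a),0]);Z=np.cross(X,Y)
# depth points on the panel & blade
def dp(u,v):
    u=u/6+100;v=v/6+170;o,r=ray(c,u,v); return o+r*d[int(round(v)),int(round(u))]
for n,u,v in [('panelL',200,250),('panelR',460,300),('panelL2',230,420),('blade',300,210),('blade2',330,300)]:
    print(n,dp(u,v).round(4),'h along n',Z@dp(u,v))
P0=np.mean([dp(200,250),dp(460,300),dp(230,420)],0); h=Z@P0
# blade top plane
bp=Z*(h+.003)
for n,u,v in [('tipL',248,158),('tipR',345,146),('bladeLbot',335,462),('bladeRbot',425,458),('gripfarL',0,0)][:4]:
    p=onplane(c,u/6+100,v/6+170,bp,Z); print(n,p.round(4),X@p,Y@p)
gp=Z*(h+.033)
for n,u,v in [('gFL',320,360),('gFR',357,355),('gNL',353,494),('gNR',383,492)]:
    p=onplane(c,u/6+100,v/6+170,gp,Z); print(n,p.round(4),X@p,Y@p)
sp=Z*(h+.010)
for n,u,v in [('sL',260,490),('sLn',266,530),('sR',512,450),('sRn',514,492)]:
    p=onplane(c,u/6+100,v/6+170,sp,Z); print(n,p.round(4),X@p,Y@p)
print('X',X,'Y',Y,'Z',Z,'h',h)
E
```

```text
panelL [0.5389 0.3932 0.1105] h along n -0.2483515711800691
panelR [0.5235 0.2988 0.0867] h along n -0.25106698575913455
panelL2 [0.4776 0.392  0.0683] h along n -0.24809326241037435
blade [0.5533 0.353  0.1195] h along n -0.24565906236240942
blade2 [0.5219 0.3469 0.0958] h along n -0.2467752082373111
tipL [0.5709 0.3696 0.1328] 0.5839943915175057 0.28011444551287934
tipR [0.5758 0.3333 0.1324] 0.5833451804641195 0.24351958119873196
bladeLbot [0.4623 0.3535 0.056 ] 0.4500450949331635 0.28042765481281057
bladeRbot [0.4643 0.3184 0.0538] 0.4460583905521867 0.24545524631405244
gFL [0.4961 0.3444 0.1151] 0.5102050789158333 0.26641724506679676
gFR [0.4981 0.3305 0.115 ] 0.5100895919684723 0.2523189139761645
gNL [0.4476 0.3391 0.081 ] 0.4507098337185551 0.26844306135793533
gNR [0.4485 0.3277 0.0804] 0.4496908112988457 0.25696925065375303
sL [0.4507 0.3817 0.0595] 0.44608245357220105 0.3100677660887605
sLn [0.4355 0.3818 0.049 ] 0.427789140806679 0.31241468070052325
sR [0.467  0.2824 0.0605] 0.44775112782117693 0.20946737445438166
sRn [0.4512 0.2835 0.0496] 0.42878835592980713 0.21288855500997636
X [0.81044425 0.12248667 0.57286746] Y [-0.14943813  0.98877108  0.        ] Z [-0.56643478 -0.08560824  0.81964802] h -0.2491706064498593
```

```bash
cat >> h.py <<'E'
def axes(a,th):
    X=np.array([np.cos(a)*np.cos(th),np.sin(a)*np.cos(th),np.sin(th)]);Y=np.array([-np.sin(a),np.cos(a),0]);return X,Y,np.cross(X,Y)
def plan(p,R,pos0=None,R0=None):
    s=read_state();T=Rn.from_rotvec(s['eef_rot']).as_matrix()
    print('shift cm (now axes)',(T.T@(np.array(p)-s['position'])*100).round(2),'turn',Rn.from_matrix(T.T@R).as_rotvec().round(3),'shift in target axes',(R.T@(np.array(p)-s['position'])*100).round(2))
E
python3 - <<'E'
from h import *
X,Y,Z=axes(.15,.61); O=.4445*X+.262*Y-.2492*Z
R=np.stack([-X,Y,-Z],1); print('O',O)
p=O+.10*X+.19*Z; print(p, 'grasp tcp',O+.035*X+.006*Z); plan(p,R)
E
```

```text
O [0.46224523 0.33483692 0.0503833 ]
[0.43566704 0.33082002 0.26340317] grasp tcp [0.48721217 0.33861031 0.07535155]
shift cm (now axes) [17.26 33.36 -3.53] turn [-0.063 -0.608 -0.202] shift in target axes [ 6.16 36.21 -8.62]
```

```bash
python3 -m handwheel '[[1.3,2.6,-0.4,0,0,0,0],[2.4,4.6,-0.5,0,0,0,0],[2.6,5,-0.5,0,0,0,0],[2.6,5,-0.5,0,0,0,0],[2.6,5,-0.5,0,0,0,0],[2.6,5,-0.5,0,0,0,0],[2.2,4.2,-0.4,0,0,0,0],[1.0,2.0,-0.2,0,0,0,0]]'; python3 -m handwheel '[[0,0,0,-0.015,-0.15,-0.05,0],[0,0,0,-0.015,-0.152,-0.05,0],[0,0,0,-0.015,-0.152,-0.05,0],[0,0,0,-0.015,-0.152,-0.05,0],[0,0,0,0,0,0,0]]';python3 - <<'E'
from h import *
X,Y,Z=axes(.15,.61); O=.4445*X+.262*Y-.2492*Z
R=np.stack([-X,Y,-Z],1); p=O+.10*X+.19*Z; st(); plan(p,R)
snap('wrist','w3')
E
```

```text
clock: 7.48
position: [0.4346, 0.3325, 0.2636]
eef_rot: [0.089, 3.14, 0.001]
ft_force: [0.2, -1.1, -0.2]
opening: 0.997
clock: 8.1
position: [0.4343, 0.3302, 0.2625]
eef_rot: [-0.189, 2.529, 0.054]
ft_force: [-0.2, -0.9, 0.0]
opening: 0.999
t 8.1 p [0.4343 0.3302 0.2625] yaw 0.1508 z [ 0.564  0.081 -0.822] f [-0.2 -0.9  0. ] tq [ 0.01  0.25 -0.  ] op 0.999
shift cm (now axes) [-0.17  0.04  0.  ] turn [-0.004 -0.004  0.001] shift in target axes [-0.17  0.04  0.01]
```

View pics/w3.png

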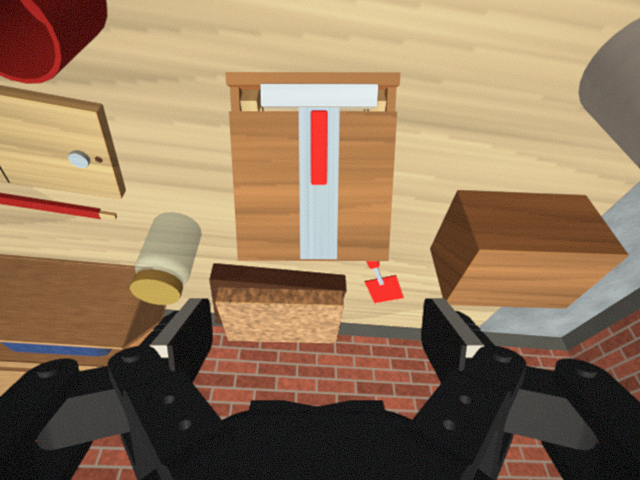

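The square lies in the upper half of the picture: grip at (319,147), stock across the top at row ~95, blade tip at row 258. It is nearly in line with the tool.

```bash
cat > sq.py <<'E'
from h import *
def edges(g,rows,u0,u1,sgn):
    pass
E
python3 - <<'E'
from h import *
c=lc('w3'); im=cv2.imread('pics/w3.png'); d=np.load('pics/w3.npy')
hsv=cv2.cvtColor(im,cv2.COLOR_BGR2HSV)
X,Y,Z=axes(.15,.61)
def dpt(u,v): o,r=ray(c,u,v); return o+r*d[v,u]
print('heights panel',[round(float(Z@dpt(u,v)),4) for u,v in [(265,150),(265,230),(370,150),(370,230)]],'blade',[round(float(Z@dpt(u,v)),4) for u,v in [(319,200),(319,240)]],'grip',Z@dpt(319,140),'stock',[round(float(Z@dpt(u,95)),4) for u in (275,320,365)])
red=cv2.inRange(hsv,(0,150,80),(8,255,255))|cv2.inRange(hsv,(172,150,80),(180,255,255)); red[:100]=0;red[200:]=0;red[:,:290]=0;red[:,350:]=0
ct,_=cv2.findContours(red,cv2.RETR_EXTERNAL,cv2.CHAIN_APPROX_NONE); ct=max(ct,key=cv2.contourArea); print('grip rect',cv2.minAreaRect(ct),cv2.boundingRect(ct))
gray=cv2.inRange(hsv,(0,0,120),(180,60,255)); gray[:80]=0;gray[265:]=0;gray[:,:250]=0;gray[:,395:]=0
gray[100:, :290]=0; gray[112:,345:]=0
L=[];Rr=[]
for r in range(190,255):
    x=np.where(gray[r])[0]; L.append((r,x.min()-.5));Rr.append((r,x.max()+.5))
L=np.array(L);Rr=np.array(Rr);pl=np.polyfit(L[:,0],L[:,1],1);pr=np.polyfit(Rr[:,0],Rr[:,1],1)
h=-.2492; bp=Z*(h+.003)
for r in (195,250):
    a=onplane(c,np.polyval(pl,r),r,bp,Z);b=onplane(c,np.polyval(pr,r),r,bp,Z); print(r,np.polyval(pl,r),np.polyval(pr,r),'Y',a@Y,b@Y,'mid',(a+b)@Y/2,'X',a@X)
s=gray[82:106]; xs=[];
print('stock row',[ (r,np.where(gray[r])[0].min(),np.where(gray[r])[0].max()) for r in range(84,108,3) if gray[r].any()])
cols=[ (u,np.where(gray[80:110,u])[0].min()+80,np.where(gray[80:110,u])[0].max()+80) for u in (265,275,285,295,350,360,370,375)]; print(cols)
tip=[np.where(gray[:,u])[0].max() for u in (305,312,320,328,334)]; print('tip rows',tip)
E
```

```text
heights panel [-0.249, -0.2489, -0.2488, -0.2476] blade [-0.2461, -0.2462] grip -0.21554587262271654 stock [-0.2392, -0.2376, -0.238]
grip rect ((318.5, 147.5), (73.0, 15.0), 90.0) (311, 111, 16, 74)
195 299.29798951048963 337.71752622377625 Y 0.2445432826078269 0.28061363834127323 mid 0.2625784604745501 X 0.5185843778094241
250 299.5527972027973 336.71031468531476 Y 0.2441864116864919 0.2805635212015886 mid 0.26237496644404024 X 0.5723826995782471
stock row [(84, np.int64(261), np.int64(377)), (87, np.int64(260), np.int64(377)), (90, np.int64(260), np.int64(377)), (93, np.int64(260), np.int64(377)), (96, np.int64(260), np.int64(377)), (99, np.int64(260), np.int64(377)), (102, np.int64(290), np.int64(376)), (105, np.int64(290), np.int64(376))]
[(265, np.int64(84), np.int64(99)), (275, np.int64(84), np.int64(99)), (285, np.int64(84), np.int64(99)), (295, np.int64(84), np.int64(108)), (350, np.int64(84), np.int64(108)), (360, np.int64(84), np.int64(108)), (370, np.int64(84), np.int64(108)), (375, np.int64(84), np.int64(106))]
tip rows [np.int64(258), np.int64(258), np.int64(258), np.int64(258), np.int64(258)]
```

```bash
python3 - <<'E'
from h import *
c=lc('w3'); X,Y,Z=axes(.15,.61); h=-.249
print('tip X',onplane(c,318,258.5,Z*(h+.003),Z)@X-.140)
print('grip far',onplane(c,318.5,184.6,Z*(h+.033),Z)@X-.065,'near',onplane(c,318.5,110.6,Z*(h+.033),Z)@X-.005, 'Y',onplane(c,318.5,147,Z*(h+.033),Z)@Y)
O=.4445*X+.2622*Y+h*Z; R=np.stack([-X,Y,-Z],1)
plan(O+.037*X+.006*Z,R); plan(O+.037*X+.045*Z,R)
E
```

```text
tip X 0.4409928609489945
grip far 0.4408504626044169 near 0.4419819993161347 Y 0.2624080545955399
shift cm (now axes) [ 6.17  0.08 18.42] turn [-0.004 -0.005 -0.002] shift in target axes [ 6.26  0.02 18.39]
shift cm (now axes) [ 6.19  0.06 14.52] turn [-0.004 -0.005 -0.002] shift in target axes [ 6.26  0.02 14.49]
```

```bash
python3 -m handwheel '[[1.6,0.05,2,-0.004,-0.004,-0.002,0],[2.5,0,3,0,0,0,0],[2.5,0,4,0,0,0,0],[0,0,4,0,0,0,0],[0,0,1.5,0,0,0,0],[0,0,0,0,0,0,0]]' 50; python3 - <<'E'
from h import *
X,Y,Z=axes(.15,.61); h=-.249
O=.442*X+.2622*Y+h*Z; R=np.stack([-X,Y,-Z],1)
st();plan(O+.035*X+.006*Z,R); snap('wrist','w4')
E
```

```text
clock: 8.9
position: [0.4662, 0.3355, 0.1062]
eef_rot: [-0.187, 2.524, 0.057]
ft_force: [0.4, 0.3, 0.2]
opening: 1.004
t 8.9 p [0.4662 0.3355 0.1062] yaw 0.1485 z [ 0.568  0.083 -0.819] f [0.4 0.3 0.2] tq [-0.01  0.22  0.03] op 1.004
shift cm (now axes) [0.28 0.03 3.72] turn [-0.003  0.001 -0.001] shift in target axes [0.28 0.02 3.72]
```

View pics/w4.png

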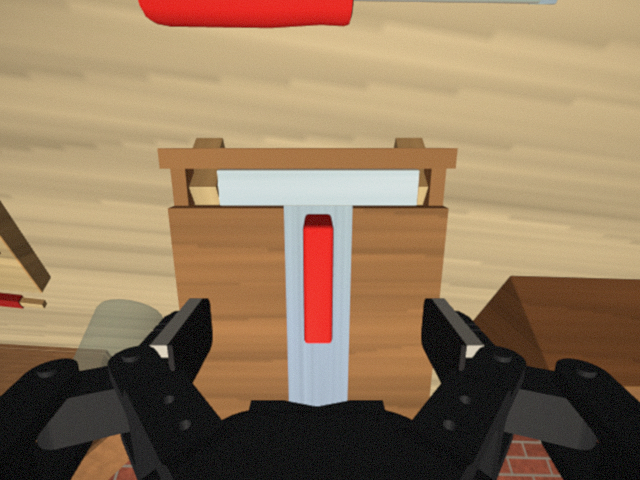

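```bash
python3 - <<'E'
from h import *
c=lc('w4'); X,Y,Z=axes(.15,.61); h=-.249
print('far',onplane(c,318,342.5,Z*(h+.033),Z)@X-.065,'Y',onplane(c,318,300,Z*(h+.033),Z)@Y,'inner face top',onplane(c,318,206.5,Z*(h+.010),Z)@X)
E
python3 -m handwheel '[[0.25,0.03,1.8,0,0,0,0],[0,0,1.4,0,0,0,0],[0,0,0.5,0,0,0,0],[0,0,0,0,0,0,0]]'; python3 -c "
from h import *
st()"
```

```text
far 0.44002564482941825 Y 0.2626375710534241 inner face top 0.44155134037944666
clock: 9.45
position: [0.4839, 0.3395, 0.0756]
eef_rot: [-0.191, 2.523, 0.06]
ft_force: [0.4, 0.2, -0.3]
opening: 0.998
t 9.45 p [0.4839 0.3395 0.0756] yaw 0.1511 z [ 0.569  0.086 -0.818] f [ 0.4  0.2 -0.3] tq [-0.05  0.27  0.02] op 0.998
```

Origin X ≈ 0.441 is confirmed. Closing on the grip.

```bash
python3 -m handwheel '[[0,0,0,0,0,0,100],[0,0,0,0,0,0,170],[0,0,0,0,0,0,255],[0,0,0,0,0,0,255],[0,0,0,0,0,0,255],[0,0,0,0,0,0,255]]' 50; python3 -c "
from h import *
st();snap('wrist','w5')"
```

```text
clock: 10.2
position: [0.4836, 0.3395, 0.0751]
eef_rot: [-0.192, 2.523, 0.06]
ft_force: [-3.9, -2.1, 5.9]
opening: 0.152
t 10.2 p [0.4836 0.3395 0.0751] yaw 0.1517 z [ 0.568  0.087 -0.818] f [-3.9 -2.1  5.9] tq [-0.19  0.36 -0.21] op 0.152
```

View pics/w5.png

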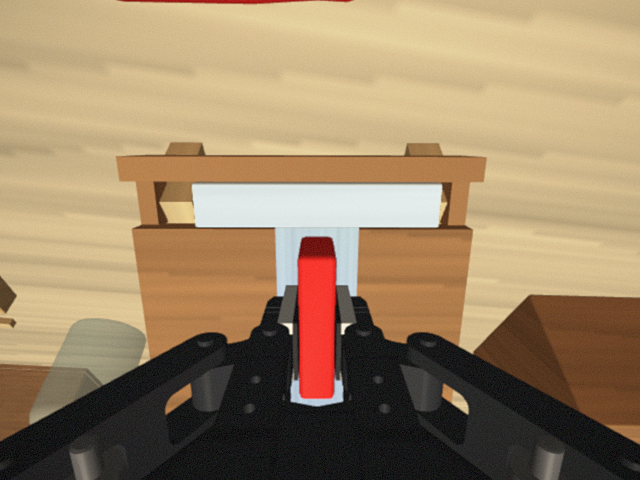

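```bash
python3 -m handwheel '[[0,0,-0.3,0,0,0,255],[0,0,-1,0,0,0,255],[0,0,-2,0,0,0,255],[0,0,-3,0,0,0,255],[0,0,-3,0,0,0,255],[0,0,-3,0,0,0,255],[0,0,-2.5,0,0,0,255],[0,0,-1,0,0,0,255]]'; python3 -c "
from h import *
st();snap('wrist','w6')
a=-.0598; c,s=np.cos(a),np.sin(a); R=np.array([[-c,-s,0],[-s,c,0],[0,0,-1.]])
plan([.5424-.02,.0109,.22],R)"
```

```text
clock: 11.25
position: [0.3933, 0.3258, 0.205]
eef_rot: [-0.192, 2.523, 0.061]
ft_force: [-0.1, 1.1, -1.5]
opening: 0.154
t 11.25 p [0.3933 0.3258 0.205 ] yaw 0.152 z [ 0.568  0.087 -0.818] f [-0.1  1.1 -1.5] tq [-0.08  0.56 -0.05] op 0.154
shift cm (now axes) [ -7.38 -33.09   3.39] turn [0.065 0.61  0.205] shift in target axes [-14.77 -30.67  -1.46]
```

View pics/w6.png

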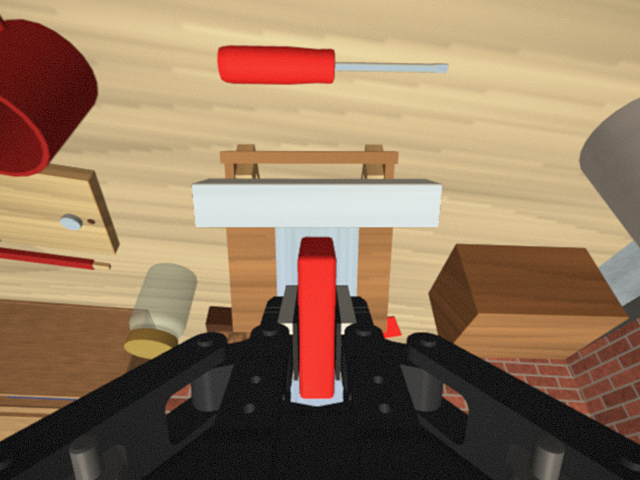

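```bash
python3 - <<'E'
from h import *
# square pose in tool frame, from w5 (before lift) & w6
for t in ('w5','w6'):
    c=lc(t); 
    s=dict(w5=([.4836,.3395,.0751],[-.192,2.523,.06]),w6=([.3933,.3258,.2050],[-.192,2.523,.061]))[t]
    p=np.array(s[0]);T=Rn.from_rotvec(s[1]).as_matrix()
    X,Y,Z=-T[:,0],T[:,1],-T[:,2]
    for zt in (.004,.006):
        # plane stock top: tool z = -( .010-zt)
        q=lambda u,v,zs:T.T@(onplane(c,u,v,p+Z*(zs-zt),Z)-p)
        print(t,zt,'inner L',q(440.5,227,.010).round(4),'inner R',q(193.5,227,.010).round(4),'bladeL',q(358.5,232,.003).round(4),'bladeR',q(275.5,232,.003).round(4))
    print('z of TCP over panel',p@Z+.249)
E
python3 -m handwheel '[[0,0,0,0.016,0.153,0.051,255],[0,0,0,0.016,0.153,0.051,255],[0,0,0,0.016,0.153,0.051,255],[0,0,0,0.017,0.151,0.052,255],[0,0,0,0,0,0,255]]'; python3 -c "
from h import *
st()
a=-.0598; c,s=np.cos(a),np.sin(a); R=np.array([[-c,-s,0],[-s,c,0],[0,0,-1.]])
plan([.5424-.02,.0109,.20],R)"
```

```text
w5 0.004 inner L [ 0.0365  0.0495 -0.006 ] inner R [ 0.0365 -0.0492 -0.006 ] bladeL [0.0328 0.0177 0.001 ] bladeR [ 0.0328 -0.0174  0.001 ]
w5 0.006 inner L [ 0.0361  0.0502 -0.004 ] inner R [ 0.036 -0.05  -0.004] bladeL [0.0323 0.0179 0.003 ] bladeR [ 0.0323 -0.0176  0.003 ]
z of TCP over panel 0.006279818825140976
w6 0.004 inner L [ 0.0365  0.0495 -0.006 ] inner R [ 0.0364 -0.0492 -0.006 ] bladeL [0.0327 0.0177 0.001 ] bladeR [ 0.0327 -0.0173  0.001 ]
w6 0.006 inner L [ 0.036   0.0502 -0.004 ] inner R [ 0.0359 -0.0499 -0.004 ] bladeL [0.0322 0.0179 0.003 ] bladeR [ 0.0322 -0.0176  0.003 ]
z of TCP over panel 0.16486893408200842
clock: 11.92
position: [0.3969, 0.3236, 0.203]
eef_rot: [0.088, 3.103, -0.008]
ft_force: [-0.2, -0.3, -2.6]
opening: 0.156
t 11.93 p [0.3969 0.3236 0.203 ] yaw -0.0566 z [ 0.037 -0.006 -0.999] f [-0.2 -0.3 -2.6] tq [ 0.04  0.01 -0.05] op 0.156
shift cm (now axes) [-14.28 -30.5    0.96] turn [-0.004  0.037  0.003] shift in target axes [-14.4  -30.46   0.3 ]
```

```bash
python3 -m handwheel '[[-1,-2.2,0,-0.004,0.02,0.003,255],[-2.2,-4.7,0,0,0.017,0,255],[-2.3,-4.8,0,0,0,0,255],[-2.3,-4.8,0,0,0,0,255],[-2.3,-4.8,0,0,0,0,255],[-2.2,-4.6,0,0,0,0,255],[-1.4,-3,0,0,0,0,255],[-0.7,-1.5,0,0,0,0,255]]';python3 -m handwheel '[[0,0,0,0,0,0,255],[0,0,0,0,0,0,255]]'; python3 -c "
from h import *
st();snap('wrist','w7')
a=-.0598; c,s=np.cos(a),np.sin(a); R=np.array([[-c,-s,0],[-s,c,0],[0,0,-1.]])
plan([.5435-.01,.0114,.0255],R)"
```

```text
clock: 12.92
position: [0.5215, 0.0109, 0.2038]
eef_rot: [0.091, 3.139, -0.002]
ft_force: [0.8, 1.3, -2.4]
opening: 0.154
clock: 13.18
position: [0.5211, 0.0133, 0.2043]
eef_rot: [0.088, 3.14, 0.001]
ft_force: [0.0, 1.0, -2.2]
opening: 0.155
t 13.18 p [0.5211 0.0133 0.2043] yaw -0.0562 z [ 0.     0.001 -1.   ] f [ 0.   1.  -2.2] tq [-0.01  0.02  0.02] op 0.155
shift cm (now axes) [-1.24 -0.14 17.89] turn [0.001 0.    0.004] shift in target axes [-1.24 -0.12 17.89]
```

View pics/w7.png

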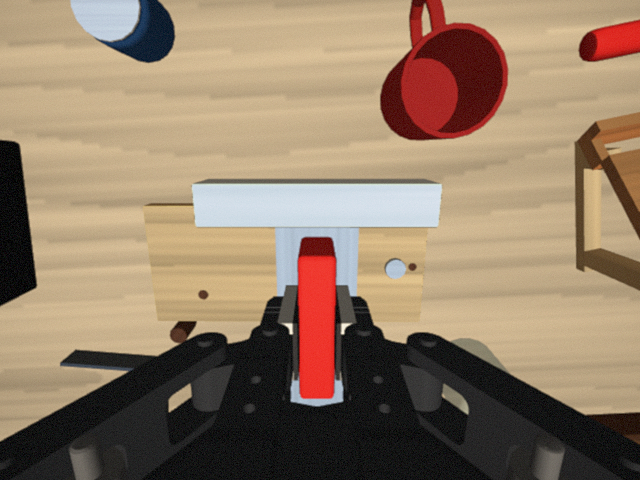

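```bash
python3 -m handwheel '[[-0.7,-0.1,2,0,0,0.004,255],[-0.7,-0.05,4,0,0,0,255],[0,0,4,0,0,0,255],[0,0,3.5,0,0,0,255],[0,0,2,0,0,0,255],[0,0,0.9,0,0,0,255],[0,0,0,0,0,0,255]]'; python3 -c "
from h import *
st();snap('wrist','w8');snap('top','t8');crop('pics/t8.png','pics/t8b.png',230,160,390,280,5)
a=-.0598; c,s=np.cos(a),np.sin(a); R=np.array([[-c,-s,0],[-s,c,0],[0,0,-1.]])
plan([.5435,.0108,.0255],R)"
```

```text
clock: 14.1
position: [0.5355, 0.0107, 0.0406]
eef_rot: [-0.095, -3.14, -0.002]
ft_force: [0.8, 0.0, -1.6]
opening: 0.155
t 14.1 p [0.5355 0.0107 0.0406] yaw -0.0605 z [ 0.     0.001 -1.   ] f [ 0.8  0.  -1.6] tq [-0.02  0.02 -0.01] op 0.155
shift cm (now axes) [-0.74  0.08  1.59] turn [ 0.001  0.001 -0.001] shift in target axes [-0.75  0.08  1.59]
```

View pics/w8.png

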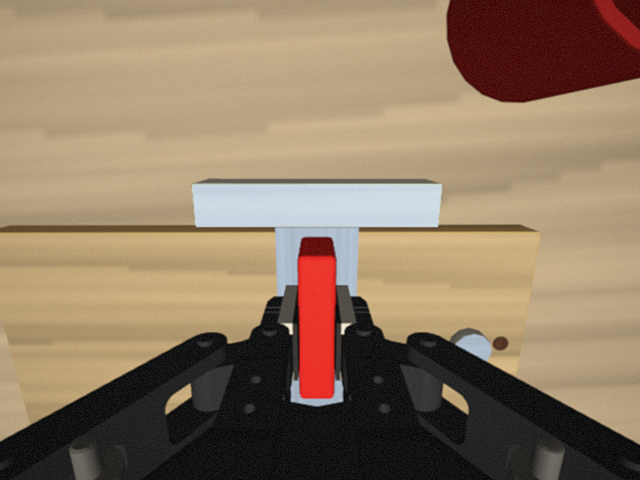

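View pics/t8b.png

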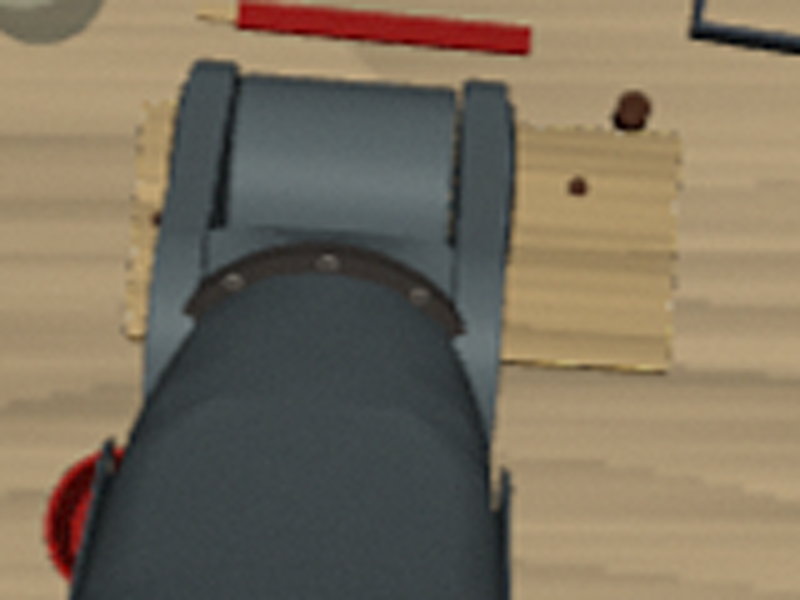

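```bash
python3 - <<'E'
from h import *
crop('pics/w8.png','pics/w8a.png',180,170,460,250,2.8)
c=lc('w8'); g=cv2.imread('pics/w8.png').astype(float)[:,:,2]
for u in (60,120,170,470,520): print(u,g[222:238,u-2:u+3].mean(1).astype(int))
a=onz(c,60,231.5,.0195);b=onz(c,520,231.5,.0195);print(a,b)
# predicted line location now
N=np.array([.5064,-.0050]);print(proj(c,[*N,.0195]),proj(c,[N[0]+.03,N[1]-.0018,.0195]), proj(c,[*N,.0050]))
E
```

```text
60 [166 168 161 125 101  98  99 100  98 103 148 192 196 193 194 194]
120 [172 173 164 124 100  98 100 103  99 111 158 196 202 199 196 199]
170 [176 178 167 119  96  99 103 104 100 115 165 202 204 202 203 204]
470 [192 190 154 101  87  97 103 105 107 143 198 211 206 208 210 213]
520 [190 186 158 111  89  97 102 102 105 146 196 207 203 205 208 209]
[ 0.49964968 -0.11071821  0.0195    ] [0.51291241 0.10960508 0.0195    ]
(np.float64(280.82055617801933), np.float64(232.281686876302)) (np.float64(282.44175753359497), np.float64(290.39382522041547)) (np.float64(283.5382935320534), np.float64(225.71111464832413))
```

View pics/w8a.png

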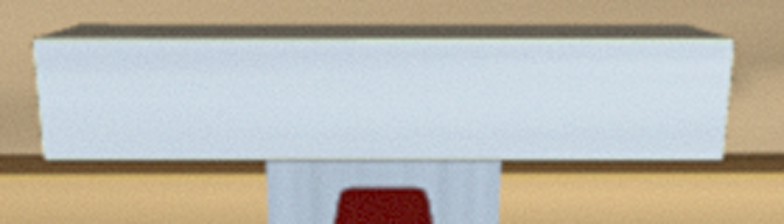

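```bash
python3 -m handwheel '[[0,0.2,0.6,0,0,0,255],[0,0,0.5,0,0,0,255],[0,0,0.1,0,0,0,255],[0,0,0,0,0,0,255]]'; python3 -c "
from h import *
st();snap('wrist','w9');crop('pics/w9.png','pics/w9a.png',240,200,380,300,5.5)"
```

```text
clock: 14.7
position: [0.5356, 0.0122, 0.0285]
eef_rot: [-0.096, -3.14, -0.002]
ft_force: [0.2, 0.7, -2.2]
opening: 0.153
t 14.7 p [0.5356 0.0122 0.0285] yaw -0.0613 z [ 0.     0.001 -1.   ] f [ 0.2  0.7 -2.2] tq [-0.03 -0.08 -0.03] op 0.153
```

View pics/w9a.png

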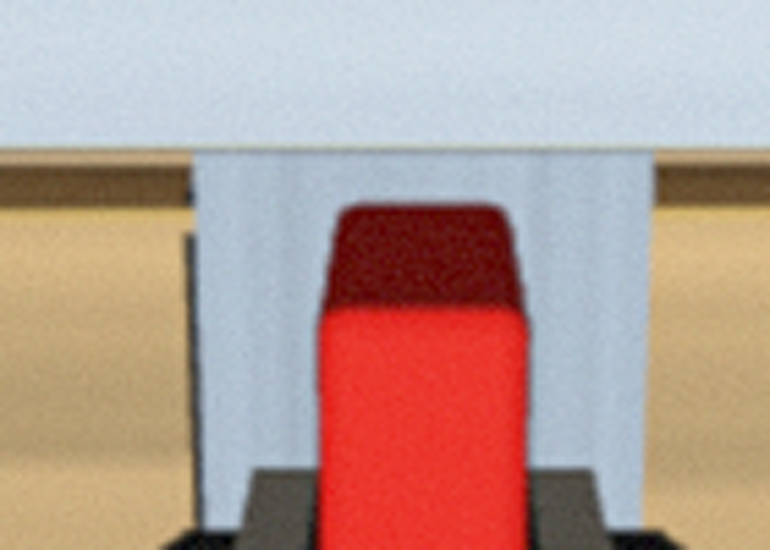

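```bash
python3 - <<'E'
from h import *
c=lc('w9'); g=cv2.imread('pics/w9.png').astype(float)[:,:,::-1]
for v in (246,256,266,276,286):
    print(v,'R',g[v-2:v+3,266:286,0].mean(0).astype(int),'B',g[v-2:v+3,266:286,2].mean(0).astype(int))
E
```

```text
246 R [212 211 214 213 213 215 205 147  74 102 166 176 175 176 177 178 180 178
 176 173] B [133 131 134 134 134 134 128  94  62 120 195 208 205 207 208 209 211 210
 206 203]
256 R [197 197 199 197 198 199 200 178  92  89 160 175 174 175 179 178 178 178
 176 174] B [124 123 125 122 124 123 124 111  60 108 190 207 206 205 209 210 210 208
 209 203]
266 R [189 188 188 188 189 190 191 177 108  73 128 171 175 175 175 177 177 179
 176 176] B [117 117 117 117 118 119 120 110  69  77 150 201 206 205 205 208 207 210
 208 205]
276 R [184 184 184 183 185 185 187 180 134  74 103 164 174 174 176 176 177 178
 178 173] B [115 116 115 115 117 116 117 112  84  62 122 194 206 205 207 208 207 209
 209 205]
286 R [202 202 202 203 201 201 203 206 188  95  86 160 174 174 173 177 177 179
 174 139] B [127 126 126 127 127 126 128 129 116  62 106 191 205 204 203 208 210 212
 202 158]
```

```bash
python3 - <<'E'
from h import *
c=lc('w9'); s=read_state();T=Rn.from_rotvec(s['eef_rot']).as_matrix();p=s['position']
for v,ul,ub in [(246,273.1,275.1),(256,273.5,275.2),(266,273.9,275.75),(276,274.25,276.1),(286,274.6,276.35)]:
    l=T.T@(onz(c,ul,v,.0195)-p); b=T.T@(onz(c,ub,v,p[2]-.006+.003)-p); bl=T.T@(onz(c,ub,v,p[2]-.006)-p)
    print(v,'line centre tool y',(l[1]+.001).round(5),'x',l[0].round(4),'blade edge y top',b[1].round(5),'under',bl[1].round(5))
E
```

```text
246 line centre tool y -0.01878 x 0.0247 blade edge y top -0.01813 under -0.0185
256 line centre tool y -0.01875 x 0.02 blade edge y top -0.01823 under -0.0186
266 line centre tool y -0.01872 x 0.0152 blade edge y top -0.01813 under -0.0185
276 line centre tool y -0.01871 x 0.0104 blade edge y top -0.01812 under -0.01849
286 line centre tool y -0.01871 x 0.0054 blade edge y top -0.01815 under -0.01852
```

```bash
python3 -m handwheel '[[-0.3,-0.06,0,0,0,0,255],[-0.3,0,0.1,0,0,0,255],[-0.05,0,0.1,0,0,0,255],[0,0,0,0,0,0,255]]'; python3 -m handwheel '[[0,0,0.05,0,0,0,255],[0,0,0,0,0,0,255]]';python3 -c "
from h import *
st()"
```

```text
clock: 15.25
position: [0.5424, 0.0111, 0.0274]
eef_rot: [0.096, 3.14, 0.002]
ft_force: [-4.7, -0.8, 9.8]
opening: 0.154
clock: 15.5
position: [0.5424, 0.0111, 0.0274]
eef_rot: [0.096, 3.139, 0.002]
ft_force: [-7.1, -0.6, 16.6]
opening: 0.147
t 15.5 p [0.5424 0.0111 0.0274] yaw -0.0612 z [ 0.001  0.001 -1.   ] f [-7.1 -0.6 16.6] tq [-0.08  0.98  0.02] op 0.147
```

```bash
python3 -m handwheel '[[0,0,-0.08,0,0,0,255],[0,0,0,0,0,0,255]]';python3 -c "
from h import *
st();snap('wrist','w10');snap('scene','s10');crop('pics/w10.png','pics/w10a.png',160,170,480,300,2.5);crop('pics/s10.png','pics/s10a.png',250,220,410,320,5)"
```

```text
clock: 15.75
position: [0.5424, 0.0111, 0.0274]
eef_rot: [0.096, 3.139, 0.002]
ft_force: [-3.1, -0.7, 7.1]
opening: 0.15
t 15.75 p [0.5424 0.0111 0.0274] yaw -0.0612 z [ 0.001  0.001 -1.   ] f [-3.1 -0.7  7.1] tq [-0.09  0.47  0.03] op 0.15
```

View pics/w10a.png

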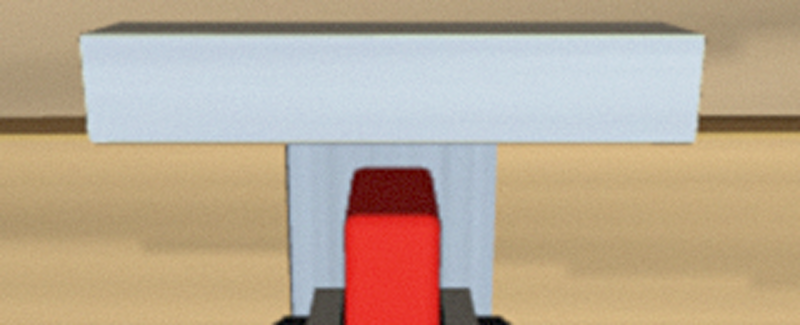

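View pics/s10a.png

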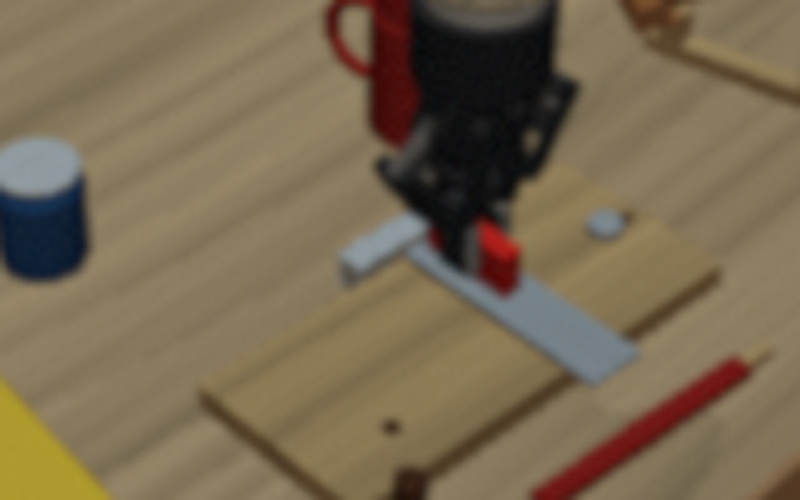

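```bash
python3 -m handwheel '[[-0.05,0,-0.03,0,0,0,255],[0,0,0,0,0,0,255]]';python3 -m handwheel '[[-0.06,0,0,0,0,0,255],[0,0,0,0,0,0,255]]';python3 -c "
from h import *
st()"
```

```text
clock: 16.1
position: [0.5425, 0.0112, 0.0274]
eef_rot: [-0.096, -3.14, -0.002]
ft_force: [-3.8, 0.0, 6.7]
opening: 0.156
clock: 16.35
position: [0.5426, 0.0112, 0.0274]
eef_rot: [-0.096, -3.139, -0.002]
ft_force: [-6.2, -0.6, 9.5]
opening: 0.156
t 16.35 p [0.5426 0.0112 0.0274] yaw -0.0612 z [-0.001  0.001 -1.   ] f [-6.2 -0.6  9.5] tq [-0.1   0.89 -0.03] op 0.156
```

```bash
python3 -m handwheel '[[0,0,-0.08,0,0,0,255],[0,0,0,0,0,0,255]]';python3 -m handwheel '[[0,0,-0.06,0,0,0,255],[0,0,0,0,0,0,255]]';python3 -c "
from h import *
st();print(read_state()['position'])"
```

```text
clock: 16.6
position: [0.5428, 0.0112, 0.0277]
eef_rot: [-0.096, -3.139, -0.002]
ft_force: [-2.9, -0.4, 1.2]
opening: 0.15
clock: 16.85
position: [0.5428, 0.0112, 0.0282]
eef_rot: [-0.096, -3.139, -0.002]
ft_force: [-3.4, -0.0, -2.7]
opening: 0.153
t 16.85 p [0.5428 0.0112 0.0282] yaw -0.0611 z [-0.001  0.001 -1.   ] f [-3.4 -0.  -2.7] tq [0.04 0.57 0.09] op 0.153
[0.54280757 0.01119691 0.0282211 ]
```

```bash
python3 -m handwheel '[[-0.05,0,0.06,0,0,-0.002,255],[0,0,0,0,0,0,255]]';python3 -m handwheel '[[0,0,0.05,0,0,0,255],[0,0,0,0,0,0,255]]';python3 -c "
from h import *
st();snap('wrist','w11');crop('pics/w11.png','pics/w11a.png',240,200,380,300,5.5)
c=lc('w11'); g=cv2.imread('pics/w11.png').astype(float)[:,:,::-1]
for v in (236,246,256,266,276,286):
    print(v,'R',g[v-2:v+3,268:284,0].mean(0).astype(int),'B',g[v-2:v+3,268:284,2].mean(0).astype(int))
"
```

```text
clock: 17.1
position: [0.5429, 0.0112, 0.0278]
eef_rot: [-0.093, -3.138, -0.002]
ft_force: [-6.3, 0.7, 1.0]
opening: 0.157
clock: 17.35
position: [0.5429, 0.0112, 0.0276]
eef_rot: [-0.093, -3.138, -0.002]
ft_force: [-9.2, 0.2, 5.8]
opening: 0.153
t 17.35 p [0.5429 0.0112 0.0276] yaw -0.0592 z [-0.002  0.001 -1.   ] f [-9.2  0.2  5.8] tq [0.01 1.38 0.06] op 0.153
236 R [204 202 203 204 207 189 130 133 165 174 173 175 174 175 178 177] B [128 126 128 127 128 116 101 154 197 204 204 207 206 207 208 206]
246 R [195 193 192 192 195 189 148 121 161 172 171 174 173 176 176 176] B [121 120 120 120 121 117 100 130 191 204 202 204 204 206 209 206]
256 R [183 182 180 182 182 186 165 115 158 171 173 173 174 176 175 176] B [114 113 113 113 113 115  99 111 190 203 204 203 204 207 205 207]
266 R [179 181 178 179 180 181 167 120 132 167 172 173 174 175 175 175] B [112 114 112 112 114 113 102  99 157 197 202 204 204 205 207 206]
276 R [199 202 201 201 202 204 194 154 121 158 170 173 173 174 177 177] B [124 125 125 125 127 127 119 102 129 190 201 203 203 205 206 208]
286 R [198 197 198 198 197 198 203 180 118 154 173 174 172 173 174 177] B [125 122 123 125 123 123 125 109 111 187 203 204 202 204 205 209]
```

View pics/w11a.png

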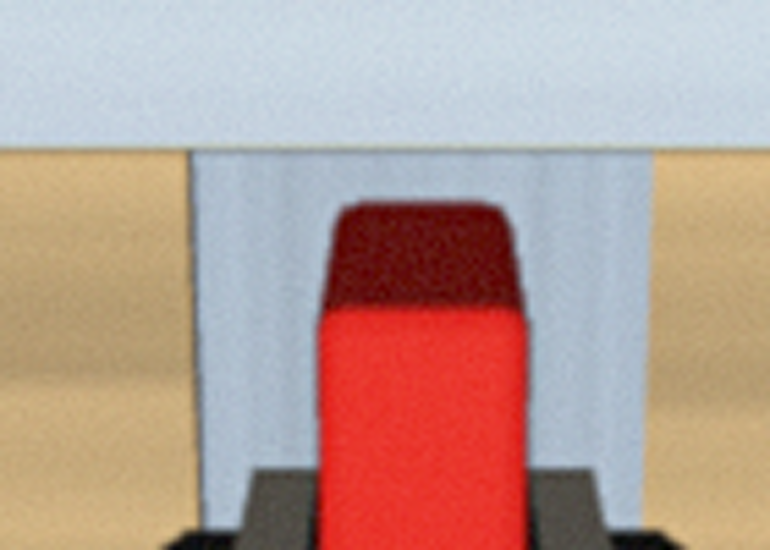

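```bash
python3 -m handwheel '[[0.06,0,-0.03,0,0,0,255],[0,0,0,0,0,0,255]]' 20;python3 -c "
from h import *
st()"; python3 -m handwheel '[[0,0,0,0,0,0,205],[0,0,0,0,0,0,195],[0,0,0,0,0,0,180],[0,0,0,0,0,0,160]]'; python3 -c "
from h import *
st();snap('wrist','w12')"
```

```text
clock: 17.65
position: [0.5429, 0.0112, 0.0277]
eef_rot: [-0.093, -3.14, -0.002]
ft_force: [-4.9, -0.2, -0.3]
opening: 0.154
t 17.65 p [0.5429 0.0112 0.0277] yaw -0.0592 z [-0.     0.001 -1.   ] f [-4.9 -0.2 -0.3] tq [0.06 0.82 0.1 ] op 0.154
clock: 18.15
position: [0.5433, 0.0111, 0.0278]
eef_rot: [0.093, 3.14, 0.002]
ft_force: [-0.4, 0.1, -0.2]
opening: 0.374
t 18.15 p [0.5433 0.0111 0.0278] yaw -0.0592 z [ 0.001  0.001 -1.   ] f [-0.4  0.1 -0.2] tq [ 0.06 -0.    0.02] op 0.374
```

View pics/w12.png

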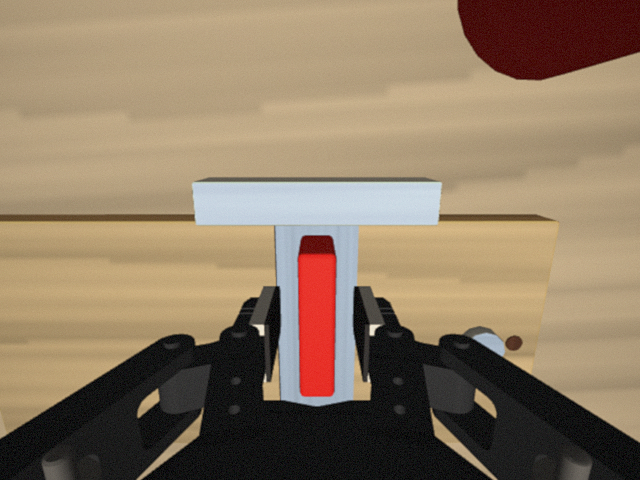

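The fingers are clear on both sides of the grip at (267,330) and (368,330), and the square has stayed put. I'll lift straight up and check.

```bash
python3 -m handwheel '[[0,0,-0.5,0,0,0,120],[0,0,-1.5,0,0,0,120],[0,0,-3,0,0,0,60],[0,0,-4,0,0,0,0],[-1,0,-5,0,0,0,0],[-2,0,-4,0,0,0,0],[-1.5,0,-2,0,0,0,0],[0,0,0,0,0,0,0]]';python3 -m handwheel '[[0,0,0,0,0,0,0],[0,0,0,0,0,0,0]]'; python3 -c "
from h import *
st();snap('wrist','w13');crop('pics/w13.png','pics/w13a.png',150,90,470,270,2.5)"
```

```text
clock: 19.2
position: [0.5889, 0.0082, 0.2298]
eef_rot: [0.093, 3.136, 0.002]
ft_force: [-1.1, -0.8, -0.2]
opening: 0.998
clock: 19.45
position: [0.5871, 0.0083, 0.2268]
eef_rot: [-0.093, -3.138, -0.002]
ft_force: [-0.3, 0.5, 0.3]
opening: 0.998
t 19.45 p [0.5871 0.0083 0.2268] yaw -0.0592 z [-0.002  0.001 -1.   ] f [-0.3  0.5  0.3] tq [ 0.01  0.03 -0.03] op 0.998
```

View pics/w13.png

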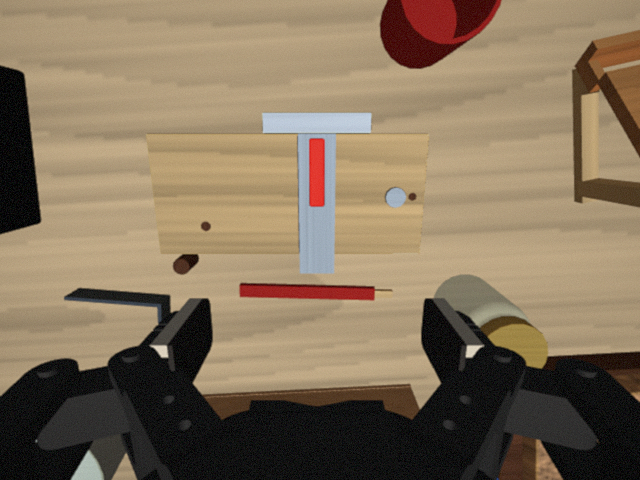

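View pics/w13a.png

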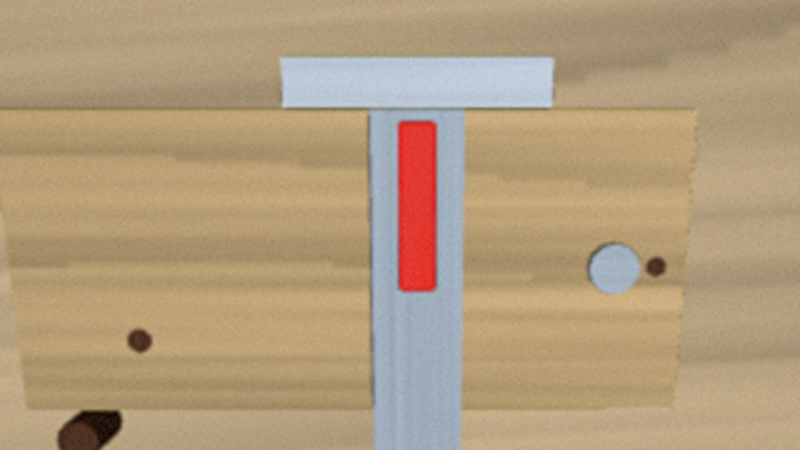

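```bash
python3 - <<'E'
from h import *
c=lc('w13'); d=np.load('pics/w13.npy'); g=cv2.imread('pics/w13.png').astype(float)[:,:,::-1]
def zz(u0,u1,v0,v1):
    P=[ (lambda o,r:o+r*d[v,u])(*ray(c,u,v)) for u in range(u0,u1) for v in range(v0,v1)]; P=np.array(P); return P[:,2].mean().round(4),np.polyfit(P[:,0]-P[:,0].mean(),P[:,2],1)[0].round(3)
print('board L',zz(200,290,140,240),'board R',zz(345,380,140,240),'blade far',zz(306,328,215,268),'stock',zz(268,366,117,128),'grip',zz(313,321,145,200))
# subpixel
for v in (145,165,185,205,225,245):
    print(v,'R',g[v-3:v+4,292:304,0].mean(0).astype(int))
E=[]
for u in list(range(165,255,2))+list(range(380,425,2)):
    s=g[129:139,u-1:u+2,0].mean(1);w=np.clip(np.diff(s),0,None);i=np.argmax(w);lo=max(i-1,0);hi=i+2
    E.append((u,129.5+(w[lo:hi]*np.arange(lo,hi)).sum()/w[lo:hi].sum()))
E=np.array(E);p=np.polyfit(E[:,0],E[:,1],1)
for _ in range(4):
    k=abs(E[:,1]-np.polyval(p,E[:,0]))<.7;p=np.polyfit(E[k,0],E[k,1],1)
a=onz(c,170,np.polyval(p,170),.0195);b=onz(c,420,np.polyval(p,420),.0195)
print('edge',a,b,'yaw',np.arctan2(*(b-a)[[1,0]])-np.pi/2)
# stock inner top edge (bright->board) at z .0295
S=[]
for u in list(range(268,294))+list(range(341,367)):
    s=g[126:140,u-1:u+2,2].mean(1);w=np.clip(-np.diff(s),0,None);i=np.argmax(w);lo=max(i-1,0);hi=i+2
    S.append((u,126.5+(w[lo:hi]*np.arange(lo,hi)).sum()/w[lo:hi].sum()))
S=np.array(S);q=np.polyfit(S[:,0],S[:,1],1);k=abs(S[:,1]-np.polyval(q,S[:,0]))<.6;q=np.polyfit(S[k,0],S[k,1],1)
f=[onz(c,u,np.polyval(q,u),.0295) for u in (264,370)]; print('face',f,'yaw',np.arctan2(*(f[1]-f[0])[[1,0]])-np.pi/2)
n=(b-a)/np.linalg.norm(b-a); 
for x in f: 
    r=x-a; print('gap mm (+=in front)',1000*(r[0]*n[1]-r[1]*n[0])*-1)
bo=onz(c,150+614.5/2.5-.3,90+268/2.5-.3,.028);print('bolt',bo)
E
```

```text
board L (np.float64(0.0215), np.float64(-0.066)) board R (np.float64(0.0216), np.float64(-0.091)) blade far (np.float64(0.0235), np.float64(-0.2)) stock (np.float64(0.0312), np.float64(2.384)) grip (np.float64(0.0551), np.float64(-0.24))
145 R [181 180 180 182 169 131 152 165 164 164 161 161]
165 R [189 188 188 189 183 154 140 157 167 164 162 160]
185 R [175 174 174 174 177 162 128 153 164 164 162 159]
205 R [181 181 181 183 183 169 127 149 163 163 162 161]
225 R [191 191 191 191 194 180 135 134 157 163 162 159]
245 R [170 170 171 170 172 167 142 121 151 163 162 158]
edge [ 0.49920841 -0.12635763  0.0195    ] [0.51321458 0.11120153 0.0195    ] yaw -0.05889048844879974
face [array([ 0.50370786, -0.03553027,  0.0295    ]), array([0.50946475, 0.06222903, 0.0295    ])] yaw -0.058820482175169664
gap mm (+=in front) 0.8541232308302082
gap mm (+=in front) 0.8609788511421083
bolt [0.57081523 0.08611366 0.028     ]
```

```bash
python3 - <<'E'
from h import *
c=lc('w13'); d=np.load('pics/w13.npy')
def zm(u0,u1,v):
    return np.median([ (ray(c,u,w)[0]+ray(c,u,w)[1]*d[w,u])[2] for u in range(u0,u1) for w in (v-2,v-1,v,v+1,v+2)])
for v in (212,220,230,240,248,256,264): print(v,'blade-board mm',1000*(zm(306,328,v)),1000*zm(270,292,v),1000*zm(342,362,v))
for t,E0,S0,ul,ur in (('w12',None,None,0,0),):
    c=lc(t);g=cv2.imread(f'pics/{t}.png').astype(float)[:,:,::-1]
    def fit(us,v0,v1,ch,sg):
        S=[]
        for u in us:
            s=g[v0:v1,u-1:u+2,ch].mean(1);w=np.clip(sg*np.diff(s),0,None);i=np.argmax(w);lo=max(i-1,0);hi=min(i+2,len(w))
            S.append((u,v0+.5+(w[lo:hi]*np.arange(lo,hi)).sum()/w[lo:hi].sum()))
        S=np.array(S);p=np.polyfit(S[:,0],S[:,1],1)
        for _ in range(4):
            k=abs(S[:,1]-np.polyval(p,S[:,0]))<.7;p=np.polyfit(S[k,0],S[k,1],1)
        print('n',k.sum(),len(S)); return p
    for v in (205,): print(g[v:v+24,100,0].astype(int),g[v:v+24,480,0].astype(int),g[v+5:v+30,230,2].astype(int))
    p=fit(list(range(40,185))+list(range(450,540)),212,228,0,1); q=fit(list(range(205,268))+list(range(365,430)),215,235,2,-1)
    for zb in (.0195,.0215):
        a=onz(c,60,np.polyval(p,60),zb);b=onz(c,530,np.polyval(p,530),zb);n=(b-a)/np.linalg.norm(b-a)
        for u in (200,435):
            r=onz(c,u,np.polyval(q,u),zb+.010)-a; print(zb,'gap',-1000*(r[0]*n[1]-r[1]*n[0]))
E
```

```text
212 blade-board mm 23.14736063611497 20.09107882082692 20.008450800406806
220 blade-board mm 22.96958584662795 20.04220090999473 19.995026062032935
230 blade-board mm 22.911932328477462 19.99488501111338 19.950670418586224
240 blade-board mm 22.929389279170763 19.949914843487516 20.042518520559828
248 blade-board mm 23.03171612170646 19.96925707733055 20.032675796237964
256 blade-board mm 22.9307963006711 0.5366046145959258 0.5396351822292977
264 blade-board mm 22.995619996546175 0.5013627266657605 0.4281682209640869
[165 162 160 162 160 167 167 172 166 133 104  95 100 100 100 106 157 189
 193 192 191 194 196 196] [191 189 189 182 188 187 188 192 179 130  90  86  96 102  99 124 174 203
 203 203 205 204 205 214] [223 223 224 221 223 221 223 221 223 222 222 223 222 224 196 149 128 128
 126 131 128 128 122 126 127]
n 235 235
n 128 128
0.0195 gap 0.5016504907408019
0.0195 gap 0.4710899305170723
0.0215 gap 0.5240184773678694
0.0215 gap 0.4938901472933757
```

```bash
python3 - <<'E'
from h import *
for t in ('w11','w12'):
    c=lc(t);g=cv2.imread(f'pics/{t}.png').astype(float)[:,:,::-1]
    def fit(us,v0,v1,ch,sg):
        S=[]
        for u in us:
            s=g[v0:v1,u-1:u+2,ch].mean(1);w=np.clip(sg*np.diff(s),0,None);i=np.argmax(w);lo=max(i-1,0);hi=min(i+2,len(w))
            S.append((u,v0+.5+(w[lo:hi]*np.arange(lo,hi)).sum()/w[lo:hi].sum()))
        S=np.array(S);p=np.polyfit(S[:,0],S[:,1],1)
        for _ in range(4):
            k=abs(S[:,1]-np.polyval(p,S[:,0]))<.7;p=np.polyfit(S[k,0],S[k,1],1)
        return p
    p=fit(list(range(40,185))+list(range(450,540)),212,228,0,1); q=fit(list(range(205,268))+list(range(365,430)),215,235,2,-1)
    print(t,np.polyval(p,[60,316,530]),np.polyval(q,[200,316,435]))
    a=onz(c,60,np.polyval(p,60),.0195);b=onz(c,530,np.polyval(p,530),.0195);n=(b-a)/np.linalg.norm(b-a)
    for u in (200,435):
        r=onz(c,u,np.polyval(q,u),.0295)-a; print('gap',-1000*(r[0]*n[1]-r[1]*n[0]))
E
```

```text
w11 [221.93645271 221.8123008  221.70851757] [226.18107128 226.1796443  226.17818043]
gap 0.282562040551616
gap 0.2356305975102259
w12 [220.79087509 220.64485232 220.52278641] [224.48574592 224.45534864 224.42416522]
gap 0.5016504907408019
gap 0.4710899305170723
```

```bash
python3 -m handwheel '[[2,0,-2,0,0,0,0],[3,3,-1,0,0,0,0],[3,5,0,0,0,0,0],[3,5,0,0,0,0,0],[3,5,0,0,0,0,0],[3,5,0,0,0,0,0],[2,3,0,0,0,0,0],[0,0,0,0,0,0,0]]'; python3 -c "
from h import *
st();snap('top','t14');crop('pics/t14.png','pics/t14b.png',230,160,390,280,5)
a=cv2.imread('pics/top0.png').astype(int);b=cv2.imread('pics/t14.png').astype(int)
"
```

```text
clock: 20.5
position: [0.4122, 0.2804, 0.2577]
eef_rot: [-0.088, -3.14, -0.001]
ft_force: [-0.2, -0.1, 0.6]
opening: 1.002
t 20.5 p [0.4122 0.2804 0.2577] yaw -0.056 z [-0.001  0.001 -1.   ] f [-0.2 -0.1  0.6] tq [-0.02  0.03 -0.01] op 1.002
```

View pics/t14.png

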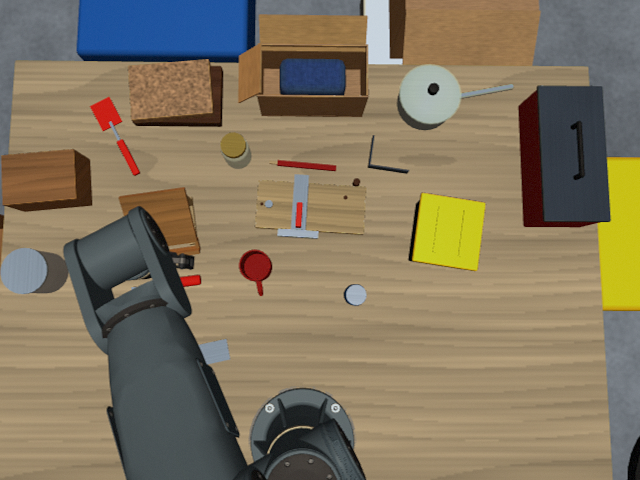

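View pics/t14b.png

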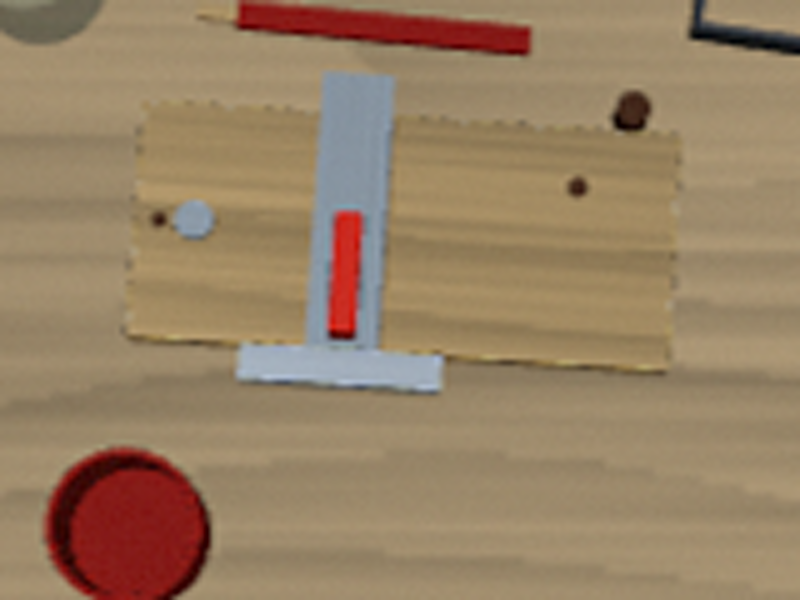

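The square lies flush along the near edge (stock from 237,360 to 442,372) with its blade along the line. The far edge is against the dowel (632,112). The mug, tin, pencil, jar and bracket are at their starting pixels. Handing in.

```bash
python3 -c "
from bench import job
print(job.hand_in())"
```

```text
the job is handed in; nothing more can be done
None
```

I pushed the board home against the dowel. I then took the T-square off the rest by its red grip, laid it on the board, moved the arm clear and handed in at about 20.5 s.

**Last checks**
- **Board:** It stayed home. Its far edge is against the dowel, and the measured yaw was -0.059 rad after placing, against -0.059 to -0.060 just after the push.
- **Blade:** It lies flat, 3.0 mm above the board top and level over its outer half, where I checked. With the square still gripped, I put its right-hand edge within about 0.3 mm of the line's centre. I did not re-measure it after release, but a thin sliver of the line shows evenly along it.
- **Stock:** It is parallel to the near edge within 0.001 rad.
- **Other things:** In the final top view the mug, tin, pencil, jar, bracket and tote are where they started. The arm hid most of the screwdriver and the larger square, so those two are not confirmed.

**Where the checks disagreed**
- **Gap at the stock:** I felt firm contact at the near edge, yet the images show a uniform gap of 0.5 to 0.9 mm. About 0.25 mm of that already showed with the stock pressed against the edge, so the rest may be real or measuring error. I left it.
- **Height:** The blade touched down about 2 mm higher than I had predicted. The wrist camera's depth put the board top at 20.0 to 21.5 mm against the nominal 19.5, so I seated the square by force instead.

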